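# Seat a wrist pin in the V-block checking fixture

## Robot

A 6-joint arm with a two-finger parallel gripper is mounted at the origin on the work surface. World frame = base frame: x ahead of the robot, y to its left, z up, the work surface at z = 0. Lengths are in m, angles in rad, forces in N, time in s.
With the tool pointing down it reaches from about 0.375 to 0.9 m from the base axis. Payload 3.1 kg.
Tool frame: the origin (TCP) lies on the centre line of the jaws, within the pads' length; the fingertips stand 25 mm ahead of it and the grasp point (between the pads) lies 6 mm ahead of it (manip.tips_ahead is the distance from the TCP to the fingertips, in m); z points along the fingers, y is the direction in which the jaws open and shut (so a half turn about z gives the same grasp; the last joint's range is limited). The gripper opens to 85 mm and grips with 20 to 120 N. Pads are 22 mm wide; open, the fingers measure 114 mm over their backs; the gripper's body (76 mm by 85 mm) begins 54 mm behind the grasp point. The pads swing forward as they close: fully open they stand 13 mm farther back than shut.
Start: joints at [0.997, 0.527, 1.433, -0, 1.181, -0.178], TCP at [0.241, 0.577, 0.256] pointing down, gripper open.
Joint ranges: [-3.08, 3.08], [-0.75, 2.2], [0.22, 2.44], [-1.43, 4.57], [0, 2.65], [-2.85, 2.85]. Speed limits (rad/s): [2.79, 2.79, 3.14, 3.14, 3.14, 3.14].

## Interface

Orientations are given as a unit quaternion [x, y, z, w].
In Python, from station import manip gives the robot as it stands.
- The arm moves only by the tool play_rows, never from a script. Its argument "steps" is a list that holds one entry, the list of rows, each a list of 6 numbers: the shift along the tool's x, y, z in m, then the turn, a rotation vector about the tool's x, y, z in degrees. In form: [[[x, y, z, rx, ry, rz], ...]]. A call has 1 to 10 rows; each row shifts and turns the commanded pose from where the row before left it, along the tool's axes as they then stand; what a row does not reach is not made up. A row lasts 1/8 s, in which the tool goes at most 62.5 mm and 10.7 degrees, less where a joint would pass 70% of its speed; a pose out of reach is approached as far as the arm can. A call is refused whole if a number of a shift passes 0.0625 or a number of a turn 10.7, either way. A call with a gripper value outside its range is refused whole. "fingers" is the opening, from 0 (shut) to 1 (fully open), set as the call begins (left out, the last holds). The fingers move at their own pace and stop on an object; "squeeze" is the grip in N (left out, the last holds). Time passes only in rows, so rows that do not move let the fingers close. It gives the time, the measured TCP pose, the force and the opening at its end, in the units of the state.
- manip.sense(): the state, without advancing time (a new reading comes with each control period).
- manip.snapshot(name): name is "side" or "top"; returns a dict with "img" (400x640x3 uint8, red, green, blue), "K" (3x3 intrinsics, pixels), "k1" (the pictures are not rectified: a ray, as slopes to the right and down, at radius r is drawn at 1 + k1 r^2 times it, then the intrinsics apply), "world_from_camera" (4x4, takes a point from camera to world coordinates). Camera axes: x right, y down, z forward; pixel columns grow to the right and rows downward; lengths in m; the calibration is good to about 2 mm. A picture is of the moment at which its call begins. There is no depth.
- manip.sign_off(): hands the job in, once; it reports no verdict.
Trained networks look in a picture, given as the dict that the camera call returned (one of the last four; its "shot" number tells which), for a name from the list of things; names that differ only in an ending like _2 or _b are one class to them, and where a whole thing is asked for, a point or a joint stands for the part that bears it (a point fixed in the world has none). Each returns a list of dicts, best first, with "score" (0 to 1); they miss things now and then, are a little off and sometimes report something else, mostly with a low value. They report only what shows in the picture. A call takes as long as a camera call. They do not tell look-alikes from the thing itself.
- manip.regions_of(label, picture): "pixels" (400x640 bool, what is visible of it) and "rect" ([left, top, right, bottom] in pixels, round what is visible of it).
- manip.pinpoint(label, picture): "point" ([column, row] in pixels: a listed point, or the origin of a listed thing).
The state is a dict: "t": time; "q": joint angles; "qd": joint speeds; "tau": joint torques, N m; "tcp_pos": TCP position; "tool_rot": TCP orientation; "force": force on the tool from outside, world axes, zero at the start; "ft_torque": the same for the moment, N m; "finger_gap": opening from 0.0 (shut) to 1.0 (fully open).
Only numpy, scipy, OpenCV 4.12 (cv2) and the standard library are available. Lean on these libraries where they do the work, as an engineer would, in place of code of your own. Each camera call takes 0.05 s, during which the arm holds its last target.

## Task

Take the bright steel wrist pin out of the blue tray, lay it gently in the open end of the V-groove of the checking fixture, then push it along the groove, under the sprung roller, until it is pressed firmly home against the brass head of the stop screw, and leave it lying there. The stop's bracket has been set and is held only by its thumb screw, so do not shift it; leave the black pin, the piston, the connecting rod and the toy car where they are.

Things in the scene. Friction and masses are not known exactly. Their poses are not given: they have to be found in the camera images.
- pin: The bright steel wrist pin to be seated: a plain cylinder 30 mm in diameter and 80 mm long (dark bore shown at both ends, both ends alike), about 0.3 kg. Origin at its middle; its own y axis is the pin's axis. It lies in one of the two lanes of the blue tray, parallel to the tray's y axis, its axis 21 mm above the work surface.
- dark_pin: A black worn-out pin of the same size in the other lane of the tray, to be left alone. Origin and axes as for the bright pin.
- tray: Blue parts tray, fixed, 170 mm (its x) by 130 mm (its y), floor 6 mm thick, rim 15 mm high. Origin in the middle of its underside. Its two lanes run along its y axis at x = -38 and +38 mm, each between two 3 mm high ribs.
- fixture: V-block checking fixture, fixed: green base plate 100 x 216 x 12 mm with a steel V-block. Origin on the plate's underside, below the groove; z up, y along the groove to the end stop. The 90 degree groove (y = -97 to +53 mm) has its virtual vertex 22 mm up and flat shoulders, 28 mm to either side, 35 mm up.
- groove_open (a point): Point in the open end of the groove, at fixture y = -46 mm: the middle of a pin that lies on both flanks there, 43.2 mm above the fixture's underside (the shoulders are 8 mm lower). Axes as the fixture's. A pin laid with its middle here is clear of the roller; from 7 mm nearer the stop its end touches the roller. Nothing stands over the groove from y = -97 to 0 mm.
- roller_line (a point): Point on the axis of a seated pin straight below the roller, at fixture y = +8 mm. Axes as the fixture's.
- flank_near: The groove's flank on the fixture's -x side (fixed, origin and axes as the fixture's).
- flank_far: The groove's flank on the fixture's +x side (fixed, origin and axes as the fixture's).
- stop: End stop: dark angle bracket, 58 mm high, held on the base by a thumb screw's friction: solid up to about 8 N along the groove, slips beyond. Origin in the middle of its front face, in line with a seated pin; axes as the fixture's. The brass head (stop_screw_c0), 22 mm across, of its tight stop screw stands 4 to 28 mm out towards -y, set anew each time, not measured: the pin's end must meet it.
- holddown: Red sprung arm across the groove; origin at its pivot, 63.7 mm up on posts (74 mm) on the +x side. It bears a free roller, 18 mm in diameter, 3.5 mm below the top of a seated pin. A pushed pin lifts it: a bump of 4 to 8 N of push; then it presses the pin down with 3 to 4 N and the pin slides on with 2 to 4 N of drag (oiled flanks). Push beyond the drag bears on the stop.
- piston: Small aluminium engine piston standing crown up, 62 mm in diameter, 57 mm high, to be left alone. Origin in the middle of its underside.
- con_rod: Dark steel connecting rod lying flat, 165 mm long, 72 mm wide at the big end, 20 mm high, to be left alone. Origin under the middle of the big end; the small end lies 120 mm along its x axis.
- toy_car: Red toy car 72 mm long, 32 mm wide, 24 mm high, to be left alone. Origin on the ground under its middle; x along its length.
Not all that is in view belongs to the job. There is more than one size of the pin; the job needs the larger. Of the things that look like the fixture, the larger one is meant.

How it is judged:
On the way, in this order (a step that is already met when the one before it is completed fails the run):
1. the bright pin lies in the groove on both flanks, still short of the roller (y of pin in the frame of fixture below -0.037 m and x of pin in the frame of fixture between -0.003 and 0.003 m and z of pin in the frame of fixture below 0.0455 m and angle between the y axis of pin and the y axis of fixture, either way round below 0.06 rad and contact force between pin and flank_near above 0.3 N and contact force between pin and flank_far above 0.3 N), for 0.2 s.
2. the pin, under the roller and on both flanks, is pressed against the stop screw with more than 3 N for a quarter of a second (contact force between pin and stop above 3 N and contact force between pin and holddown above 1 N and contact force between pin and flank_near above 0.3 N and contact force between pin and flank_far above 0.3 N), for 0.25 s.
At the end, for the whole second after the job is handed in: The bright pin rests in the groove on both flanks, under the roller, parallel to it within 2 degrees, its end within 1.5 mm of the stop screw's brass head; the bracket is within 1.5 mm of where it was set; black pin, piston, connecting rod and toy car are within 15 mm of where they were (distance between pin and stop_screw_c0 below 0.044 m and x of pin in the frame of fixture between -0.002 and 0.002 m and z of pin in the frame of fixture below 0.0447 m and angle between the y axis of pin and the y axis of fixture, either way round below 0.035 rad and contact force between pin and flank_near above 0.3 N and contact force between pin and flank_far above 0.3 N and contact force between pin and holddown above 1 N and distance of stop from where it was at the start of the episode below 0.0015 m and linear speed of pin below 0.01 m/s and distance of each of dark_pin, piston, con_rod, toy_car from where it was at the start of the episode below 0.015 m); the robot touches nothing.
It fails at once if the end stop's bracket is shifted by more than 1.5 mm (distance of stop from where it was at the start of the episode above 0.0015 m).
It fails at once if the pin is dropped, knocked or forced into the fixture (more than 40 N between them) (contact force between pin and fixture above 40 N).
It fails at once if a bystander (black pin, piston, connecting rod, toy car) is moved by more than 15 mm (distance of any of dark_pin, piston, con_rod, toy_car from where it was at the start of the episode above 0.015 m).
It also fails if it takes over 69 s, if anything falls off the work surface, if the arm or the gripper's body presses on something with over 40 N, if the wrist force passes 120 N, or if a joint passes its speed limit or range.

## Working session

There is one attempt and no reset: what is moved stays moved. The work goes in short steps, Python scripts to look and compute and a tool call to move; the robot and the scene stay as the last step left them, time stands still between calls to the robot, and variables do not carry over. Pictures are saved under pics/ and viewed, and the job is handed in when it is done.

Besides the shell and the picture viewer there is one more tool, called after "Emit:" as name(argument=value, ...), one argument or row to a line, values as JSON. play_rows: Moves the arm, as the interface text tells. Its arguments: {"type":"object","properties":{"steps":{"type":"array"},"fingers":{"type":"number"},"squeeze":{"type":"number"}},"required":["steps"]}

```bash
ls; mkdir -p pics
cat > h.py <<'E'
import numpy as np, cv2
from station import manip
def save(p,name): cv2.imwrite('pics/'+name+'.png', p['img'][:,:,::-1])
E
python3 - <<'E'
from h import *
s=manip.sense(); print({k:np.round(v,3) for k,v in s.items()})
for n in ['side','top']:
    p=manip.snapshot(n); save(p,n+'0'); print(n,p['shot'],np.round(p['K'],1).tolist(),p['k1'],np.round(p['world_from_camera'],4).tolist())
    for l in ['pin','dark_pin','fixture','groove_open','roller_line','stop','stop_screw_c0','tray','holddown']:
        try:
            print(l,[(np.round(d['point']).tolist(),round(d['score'],2)) for d in manip.pinpoint(l,p)][:4])
        except Exception as e: print(l,e)
E
```

```text
pics
{'t': np.float64(0.0), 'q': array([ 0.997,  0.528,  1.434, -0.   ,  1.181, -0.179]), 'qd': array([-0.002,  0.   , -0.   ,  0.001, -0.   ,  0.001]), 'tau': array([-0.0000e+00, -4.4235e+01, -1.7803e+01, -0.0000e+00,  8.0000e-03,
       -0.0000e+00]), 'tcp_pos': array([0.241, 0.576, 0.255]), 'tool_rot': array([ 0.197,  0.98 , -0.001, -0.   ]), 'force': array([-0.134,  1.256,  0.726]), 'ft_torque': array([ 0.004, -0.047,  0.029]), 'finger_gap': np.float64(1.0)}
side 1 [[512.9, 0.0, 320.1], [0.0, 512.9, 214.8], [0.0, 0.0, 1.0]] -0.13779465051208784 [[0.9773, -0.1229, 0.1728, 0.299], [-0.2107, -0.4698, 0.8573, -1.2869], [-0.0242, -0.8742, -0.485, 0.7817], [0.0, 0.0, 0.0, 1.0]]
pin [([334.0, 233.0], 0.69), ([337.0, 259.0], 0.52)]
dark_pin [([310.0, 275.0], 0.71)]
fixture [([304.0, 207.0], 0.69), ([245.0, 196.0], 0.61)]
groove_open [([315.0, 203.0], 0.98), ([241.0, 194.0], 0.97)]
roller_line [([307.0, 196.0], 0.98), ([241.0, 189.0], 0.89)]
stop [([300.0, 186.0], 0.52), ([240.0, 184.0], 0.39)]
stop_screw_c0 it knows: con_rod, dark_pin, fixture, flank_far, flank_near, groove_open, holddow
[... 273 characters left out ...]
, -0.001, -0.0518], [0.0009, -0.0563, -0.9984, 1.1542], [0.0, 0.0, 0.0, 1.0]]
pin [([366.0, 186.0], 0.6), ([310.0, 173.0], 0.53), ([239.0, 234.0], 0.41)]
dark_pin [([381.0, 214.0], 0.67)]
fixture [([226.0, 196.0], 0.72), ([184.0, 274.0], 0.68)]
groove_open [([247.0, 189.0], 0.95), ([190.0, 275.0], 0.65)]
roller_line [([172.0, 272.0], 0.82), ([224.0, 196.0], 0.66)]
stop [([202.0, 197.0], 0.89), ([158.0, 276.0], 0.61)]
stop_screw_c0 it knows: con_rod, dark_pin, fixture, flank_far, flank_near, groove_open, holddown, pin, piston, roller_line, stop, toy_car, tray
tray [([373.0, 202.0], 0.66), ([390.0, 131.0], 0.47)]
holddown [([170.0, 263.0], 0.62), ([218.0, 171.0], 0.43), ([246.0, 191.0], 0.24)]
```

View pics/side0.png

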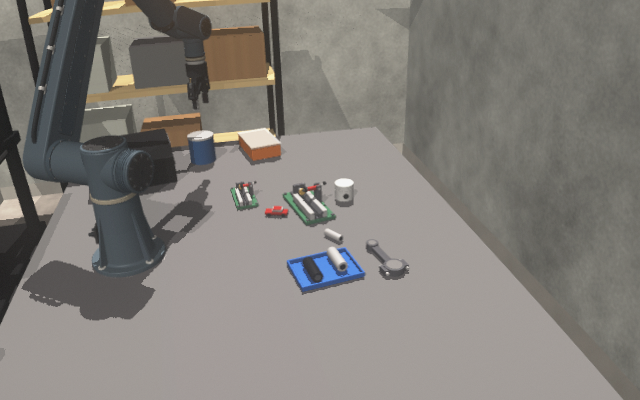

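View pics/top0.png

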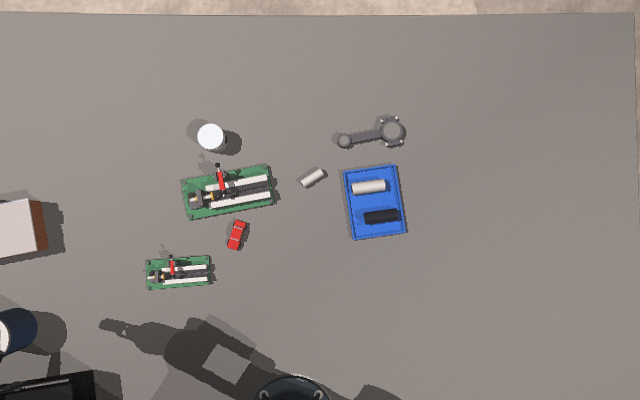

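```bash
cat >> h.py <<'E'
def proj(p,X):
    X=np.atleast_2d(X); T=np.linalg.inv(p['world_from_camera']); c=X@T[:3,:3].T+T[:3,3]
    s=c[:,:2]/c[:,2:]; r2=(s**2).sum(1,keepdims=True); s=s*(1+p['k1']*r2)
    return s@np.diag([p['K'][0,0],p['K'][1,1]])+p['K'][:2,2]
def ray(p,uv):
    k=p['k1'];K=p['K']; d=(np.asarray(uv,float)-K[:2,2])/[K[0,0],K[1,1]]; s=d.copy()
    for _ in range(20): s=d/(1+k*(s**2).sum())
    W=p['world_from_camera']; v=W[:3,:3]@np.r_[s,1]; return W[:3,3],v/np.linalg.norm(v)
def atz(p,uv,z):
    o,v=ray(p,uv); return o+v*(z-o[2])/v[2]
def tri(p1,a,p2,b):
    o1,v1=ray(p1,a);o2,v2=ray(p2,b)
    A=np.c_[v1,-v2]; t=np.linalg.lstsq(A,o2-o1,rcond=None)[0]
    x1=o1+t[0]*v1;x2=o2+t[1]*v2; return (x1+x2)/2,np.linalg.norm(x1-x2)
def crop(p,box,f,name):
    x0,y0,x1,y1=box; c=p['img'][y0:y1,x0:x1,::-1]; cv2.imwrite('pics/'+name+'.png',cv2.resize(c,None,fx=f,fy=f,interpolation=cv2.INTER_CUBIC))
E
python3 - <<'E'
from h import *
import pickle
ps=manip.snapshot('side'); pt=manip.snapshot('top')
pickle.dump((ps,pt),open('p0.pkl','wb'))
crop(ps,(225,165,405,295),4,'side_c'); crop(pt,(140,105,415,295),2.9,'top_c')
for n,p in (('side',ps),('top',pt)):
    for l in ['pin','dark_pin','fixture','stop','tray','holddown','flank_near','flank_far','piston','con_rod','toy_car']:
        for d in manip.regions_of(l,p)[:3]:
            m=d['pixels']; ys,xs=np.nonzero(m); c=np.r_[xs.mean(),ys.mean()]
            w,v=np.linalg.eigh(np.cov(np.c_[xs,ys].T)); 
            print(n,l,round(d['score'],2),np.round(d['rect']).tolist(),'n',len(xs),'c',c.round(1),'dir',v[:,1].round(3),'sd',np.sqrt(w).round(1))
E
```

```text
side pin 0.59 [324.0, 228.0, 345.0, 242.0] n 147 c [333.6 234.5] dir [-0.908 -0.419] sd [2.2 5.5]
side pin 0.54 [326.0, 246.0, 350.0, 271.0] n 235 c [337.2 258.5] dir [0.586 0.81 ] sd [2.7 7.1]
side pin 0.51 [281.0, 182.0, 332.0, 223.0] n 1334 c [308.9 202.8] dir [-0.758 -0.653] sd [ 8.9 12.9]
side dark_pin 0.84 [305.0, 260.0, 325.0, 281.0] n 339 c [312.3 268.5] dir [0.547 0.837] sd [3.6 7.7]
side fixture 0.78 [230.0, 182.0, 262.0, 211.0] n 539 c [243.5 195.4] dir [0.3   0.954] sd [6.1 7.3]
side fixture 0.77 [283.0, 181.0, 333.0, 223.0] n 1326 c [308.9 203.1] dir [-0.758 -0.652] sd [ 9.  12.8]
side stop 0.45 [237.0, 183.0, 243.0, 189.0] n 26 c [238.3 184. ] dir [-0.633  0.774] sd [1.3 1.9]
side tray 0.71 [287.0, 245.0, 371.0, 292.0] n 1758 c [325.2 269.7] dir [-0.996  0.094] sd [10.  20.8]
side holddown 0.52 [284.0, 183.0, 338.0, 225.0] n 1329 c [308.8 203.2] dir [-0.81  -0.587] sd [ 8.7 12.9]
side flank_far 0.51 [305.0, 195.0, 324.0, 213.0] n 94 c [312.7 203.2] dir [0.678 0.735] sd [1.1 7.4]
side flank_far 0.44 [239.0, 186.0, 249.0, 205.0] n 35 c [244.9 194.5] dir [0.382 0.924] sd [
[... 1836 characters left out ...]
flank_far 0.49 [176.0, 268.0, 206.0, 274.0] n 79 c [191.7 270.8] dir [-0.998  0.071] sd [0.8 7.6]
top piston 0.64 [197.0, 119.0, 229.0, 154.0] n 714 c [211.9 138.2] dir [0.587 0.81 ] sd [7.  8.2]
top piston 0.4 [341.0, 165.0, 406.0, 241.0] n 2879 c [373.1 201.6] dir [0.061 0.998] sd [16.4 20.9]
top con_rod 0.8 [336.0, 115.0, 401.0, 149.0] n 928 c [376.  134.3] dir [-0.982  0.187] sd [ 6.3 19.5]
top toy_car 0.75 [231.0, 219.0, 247.0, 252.0] n 345 c [236.5 234.8] dir [-0.277  0.961] sd [3.5 8.2]
top toy_car 0.39 [216.0, 162.0, 228.0, 197.0] n 183 c [220.4 180.5] dir [0.208 0.978] sd [1.7 9.2]
top toy_car 0.17 [207.0, 179.0, 267.0, 196.0] n 244 c [242.4 187.1] dir [-0.981  0.192] sd [ 1.4 15.9]
```

View pics/top_c.png

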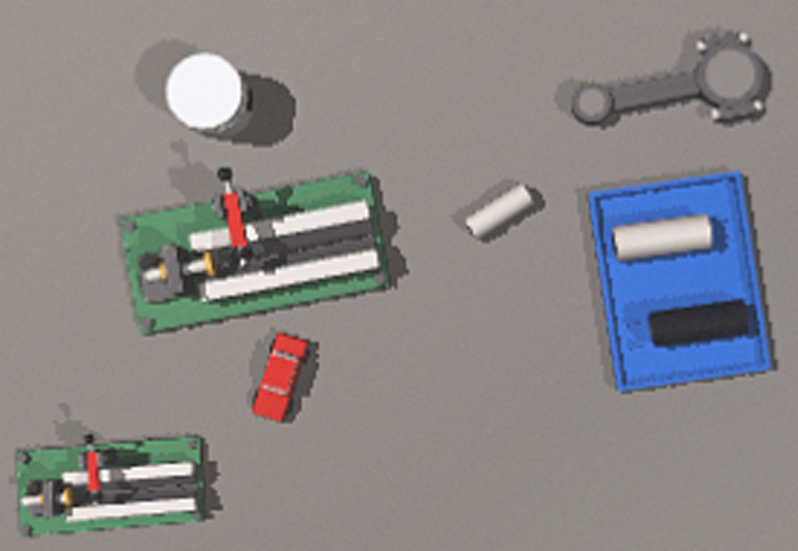

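View pics/side_c.png

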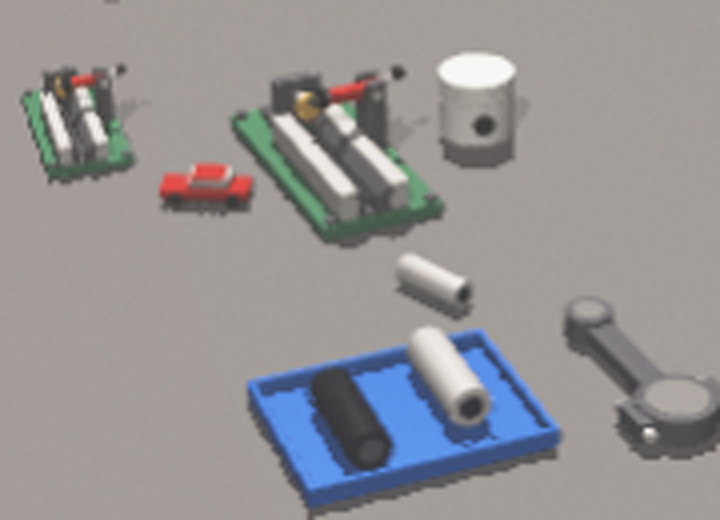

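```bash
cat > fit.py <<'E'
from h import *
import pickle
from scipy.optimize import minimize
def boxpts(lx,ly,z0,z1): return np.array([[sx*lx/2,sy*ly/2,z] for sx in(-1,1) for sy in(-1,1) for z in(z0,z1)])
def cylpts(r,l):
    a=np.linspace(0,2*np.pi,48,endpoint=False); return np.array([[r*np.cos(t),s*l/2,r*np.sin(t)] for t in a for s in(-1,1)])
S=8
def hullmask(p,P,box):
    uv=proj(p,P); x0,y0,x1,y1=box
    uv=(uv+0.5-[x0,y0])*S   # pixel centre convention: integer = centre
    h=cv2.convexHull(uv.astype(np.float32))
    m=np.zeros(((y1-y0)*S,(x1-x0)*S),np.uint8); cv2.fillPoly(m,[np.round((h-0.5)*16).astype(np.int32)],1,shift=4)
    return cv2.resize(m.astype(np.float32),(x1-x0,y1-y0),interpolation=cv2.INTER_AREA)
def place(P,x,y,z,yaw):
    c,s=np.cos(yaw),np.sin(yaw); return P@np.array([[c,-s,0],[s,c,0],[0,0,1]]).T+[x,y,z]
def fit(views,P,x0,usez=False,z=0):
    def f(v):
        Q=place(P,v[0]/1000,v[1]/1000,(v[3]/1000 if usez else z),v[2])
        return sum(np.abs(hullmask(p,Q,b)-m).sum() for p,m,b in views)
    best=None
    s0=np.array([x0[0]*1e3,x0[1]*1e3,x0[2]]+([z*1e3] if usez else []))
    for k in range(4):
        n=len(s0); st=s0 if best is None else best.x
        sim=np.vstack([st]+[st+np.eye(n)[i]*[6,6,.06,5][i]*(1-2*(k%2)) for i in range(n)])
        r=minimize(f,st,method='Nelder-Mead',options=dict(initial_simplex=sim,maxiter=400,xatol=.02,fatol=.02))
        if best is None or r.fun<best.fun: best=r
    return best.x.round(4),round(best.fun,2)
def seg(p,box,kind):
    x0,y0,x1,y1=box; im=p['img'][y0:y1,x0:x1].astype(int); R,G,B=im[...,0],im[...,1],im[...,2]
    if kind=='green': m=(G>R*1.25)&(G>B*1.12)&(G>25)
    if kind=='blue': m=(B>R*1.6)&(B>G*1.25)&(B>50)
    if kind=='blueh': m=(B>R*1.6)&(B>G*1.25)&(B>50)
    if kind=='blueh' or kind=='green' or kind=='blue':
        m=cv2.morphologyEx(m.astype(np.uint8),cv2.MORPH_OPEN,np.ones((2,2)))
        n,l,st,_=cv2.connectedComponentsWithStats(m.astype(np.uint8)); 
        pts=np.argwhere(m)[:,::-1].astype(np.float32)
        # hull of pixel squares
        q=np.vstack([pts+d for d in([-.5,-.5],[.5,-.5],[-.5,.5],[.5,.5])]).astype(np.float32)
        h=cv2.convexHull(q); M=np.zeros(((y1-y0)*S,(x1-x0)*S),np.uint8)
        cv2.fillPoly(M,[np.round(((h+.5)*S-.5)*16).astype(np.int32)],1,shift=4)
        return cv2.resize(M.astype(np.float32),(x1-x0,y1-y0),interpolation=cv2.INTER_AREA)
    return m.astype(np.float32)
E
python3 - <<'E'
from fit import *
ps,pt=pickle.load(open('p0.pkl','rb'))
bt=(172,155,285,230); bs=(270,170,350,235)
T0=atz(pt,(227,191.5),.012); print('fix approx',T0)
vt=(pt,seg(pt,bt,'green'),bt); vs=(ps,seg(ps,bs,'green'),bs)
P=boxpts(.1,.216,0,.012); 
for nm,V in(('top',[vt]),('side',[vs]),('both',[vt,vs])): print('fixture',nm,fit(V,P,(T0[0],T0[1],.19)))
bt=(335,155,415,250); bs=(280,240,378,296)
T1=atz(pt,(373,202),.01)
vt=(pt,seg(pt,bt,'blue'),bt); vs=(ps,seg(ps,bs,'blue'),bs)
P=boxpts(.17,.13,0,.015)
for nm,V in(('top',[vt]),('side',[vs]),('both',[vt,vs])): print('tray',nm,fit(V,P,(T1[0],T1[1],.1)))
im=pt['img']; print(im[187,340:395].mean(1).astype(int)); print(im[175:200,367].tolist())
print(ps['img'][240:278,337].tolist())
E
```

```text
fix approx [0.5485313  0.16054231 0.012     ]
fixture top (array([5.463187e+02, 1.570870e+02, 1.977000e-01]), np.float64(105.33))
fixture side (array([5.521695e+02, 1.524083e+02, 1.865000e-01]), np.float64(101.78))
fixture both (array([5.465002e+02, 1.569814e+02, 1.962000e-01]), np.float64(303.41))
tray top (array([ 5.213297e+02, -2.039677e+02,  1.383000e-01]), np.float64(149.33))
tray side (array([ 5.280458e+02, -2.073235e+02,  1.396000e-01]), np.float64(33.56))
tray both (array([ 5.232422e+02, -2.051469e+02,  1.461000e-01]), np.float64(345.06))
[143 122 120 120 107 116 118  69 117 124 119  56 213 218 218 215 216 217
 218 218 220 218 219 220 222 222 222 219 221 218 220 221 217 215 214 211
 209 209 206 203 203 200 197 200 199 126  80  73  74  70 110 122 132 120
 116]
[[68, 120, 220], [62, 114, 210], [63, 105, 188], [60, 104, 188], [61, 104, 190], [86, 109, 174], [151, 141, 135], [187, 175, 171], [210, 198, 193], [220, 212, 206], [222, 214, 209], [227, 220, 215], [226, 219, 214], [221, 213, 209], [205, 194, 191], [185, 178, 174], [156, 148, 145], [118, 116, 114], [51, 64, 97], [55, 87, 156], [66, 122, 223], [71, 122, 220], [69, 119, 217], [69, 121, 218], [71, 122, 219]]
[[120, 117, 114], [95, 93, 93], [90, 88, 88], [94, 91, 91], [131, 127, 125], [157, 151, 149], [163, 158, 155], [162, 157, 154], [136, 153, 188], [106, 132, 180], [175, 174, 184], [217, 212, 207], [227, 223, 219], [232, 228, 225], [236, 232, 229], [238, 235, 231], [238, 235, 232], [236, 232, 229], [232, 228, 224], [227, 223, 218], [222, 218, 214], [215, 210, 203], [205, 199, 194], [191, 184, 180], [176, 171, 166], [157, 154, 150], [137, 135, 133], [123, 120, 119], [106, 106, 110], [107, 109, 124], [73, 86, 121], [58, 77, 118], [59, 78, 120], [60, 80, 124], [59, 79, 124], [79, 121, 199], [90, 145, 230], [94, 150, 234]]
```

```bash
cat > ov.py <<'E'
from fit import *
def edges(p,im,off,f,P,col):
    uv=(proj(p,P)-off+.5)*f
    return uv
def overlay(p,box,f,items,name):
    x0,y0,x1,y1=box; c=cv2.resize(p['img'][y0:y1,x0:x1,::-1],None,fx=f,fy=f,interpolation=cv2.INTER_CUBIC)
    for P,col,mode in items:
        uv=((proj(p,P)-[x0,y0]+.5)*f).astype(np.float32)
        if mode=='hull': uv=cv2.convexHull(uv)[:,0]; 
        cv2.polylines(c,[np.round(uv).astype(np.int32)],mode!='open',col,1,cv2.LINE_AA)
    cv2.imwrite('pics/'+name+'.png',c)
E
python3 - <<'E'
from ov import *
ps,pt=pickle.load(open('p0.pkl','rb'))
F=(.5465,.157,0,.1962);T=(.522,-.2045,0,.14)
B=boxpts(.1,.216,0,.012); TP=boxpts(.1,.216,.012,.012);R=boxpts(.17,.13,0,.015);RT=boxpts(.17,.13,.015,.015)
sh=[np.array([[s*13,-97,35],[s*28,-97,35],[s*28,53,35],[s*13,53,35]])/1e3 for s in(-1,1)]
it=[(place(B,*F),(0,255,255),'hull'),(place(TP,*F),(0,0,255),'hull'),(place(R,*T),(0,255,255),'hull'),(place(RT,*T),(0,0,255),'hull')]+[(place(s,*F),(255,0,255),'c') for s in sh]
overlay(pt,(172,155,285,230),7,it,'ovf_t');overlay(ps,(270,170,350,235),8,it,'ovf_s')
a=cv2.imread('pics/ovf_t.png');
overlay(pt,(335,155,415,250),6,it,'ovt_t');overlay(ps,(280,240,378,296),8,it,'ovt_s')
E
```

```text
(no output)
```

View pics/ovf_t.png

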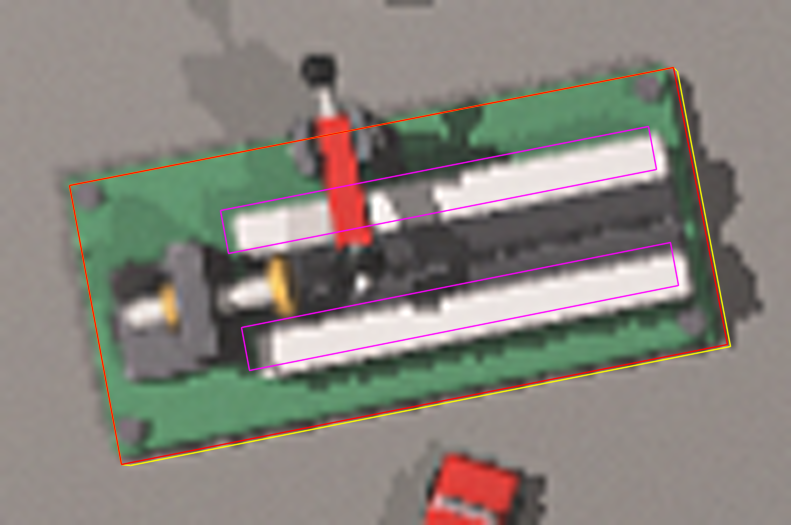

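View pics/ovf_s.png

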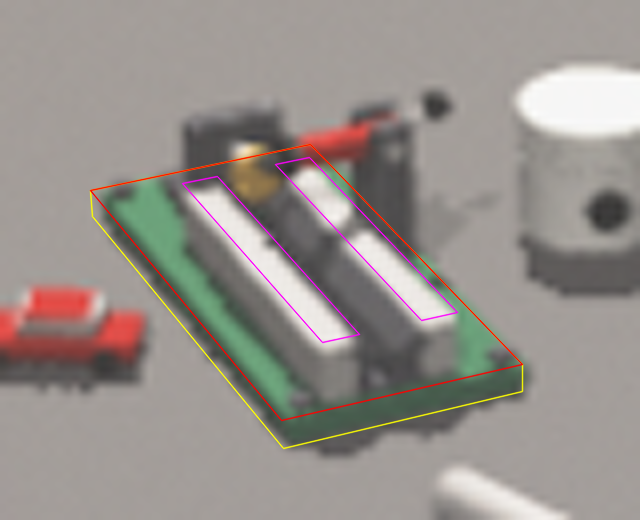

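View pics/ovt_t.png

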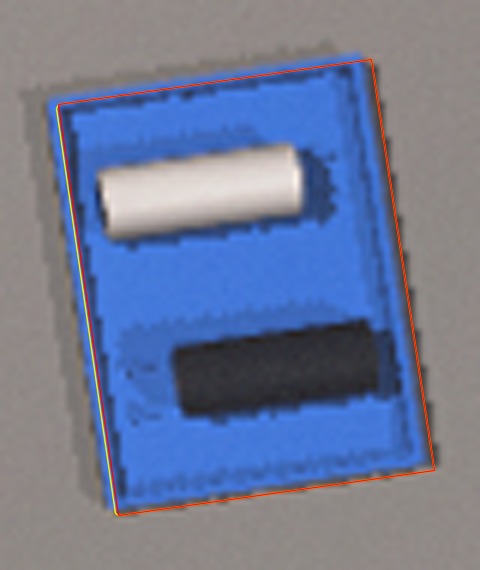

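View pics/ovt_s.png

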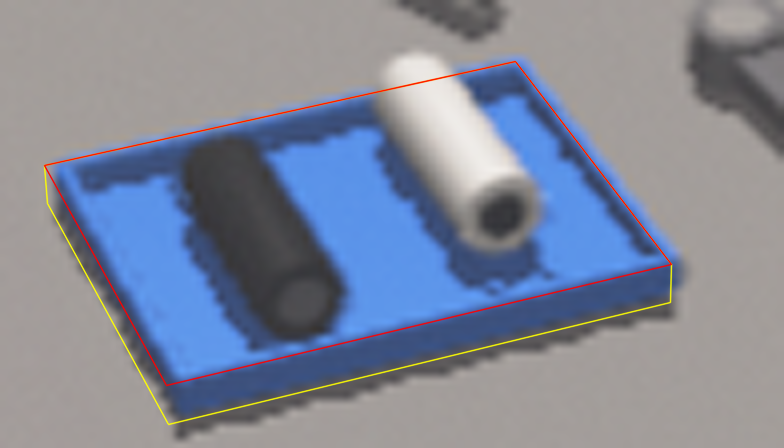

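```bash
cat > fit2.py <<'E'
from ov import *
SH=[np.array([[s*13,-97,35],[s*28,-97,35],[s*28,53,35],[s*13,53,35]])/1e3 for s in(-1,1)]
def fitq(p,box,quads,thr,ex,x0,z=0,lo=90.):
    X0,Y0,X1,Y1=box; g=p['img'][Y0:Y1,X0:X1].astype(float); 
    w=np.clip((g.min(2)-lo)/(thr-lo),0,1)
    ok=np.ones(w.shape,bool)
    for a,b,c,d in ex: ok[b-Y0:d-Y0,a-X0:c-X0]=0
    def f(v):
        M=0
        for q in quads: M=M+hullmask(p,place(q,v[0]/1e3,v[1]/1e3,z,v[2]),box)
        return (np.abs(M-w)[ok]).sum()
    best=None; st=np.array([x0[0]*1e3,x0[1]*1e3,x0[2]])
    for k in range(5):
        b=st if best is None else best.x; sg=1-2*(k%2)
        sim=np.vstack([b]+[b+np.eye(3)[i]*[5,5,.05][i]*sg for i in range(3)])
        r=minimize(f,b,method='Nelder-Mead',options=dict(initial_simplex=sim,maxiter=400,xatol=.01,fatol=.005))
        if best is None or r.fun<best.fun: best=r
    return best.x.round(4),round(best.fun,2),w
E
python3 - <<'E'
from fit2 import *
ps,pt=pickle.load(open('p0.pkl','rb'))
# side exclude roller part; show w maps
bt=(200,165,275,212)
r=fitq(pt,bt,SH,215.,[(200,160,236,200),(200,160,236,215)][:1],(.543,.154,.19)); print('top',r[:2])
bs=(288,186,330,220)
r2=fitq(ps,bs,SH,200.,[(300,180,316,199)],(.548,.152,.19),lo=150.); print('side',r2[:2])
for n,w in(('wt',r[2]),('ws',r2[2])): cv2.imwrite('pics/'+n+'.png',cv2.resize((w*255).astype(np.uint8),None,fx=7,fy=7,interpolation=0))
Fv=r[0]/[1e3,1e3,1]; F=(Fv[0],Fv[1],0,Fv[2]); Fv=r2[0]/[1e3,1e3,1]; F2=(Fv[0],Fv[1],0,Fv[2])
it=lambda F:[(place(s,*F),(255,0,255),'c') for s in SH]+[(place(boxpts(.1,.216,0,.012),*F),(0,255,255),'hull')]
overlay(pt,(172,155,285,230),7,it(F),'o2t');overlay(ps,(270,170,350,235),8,it(F2),'o2s')
# network points
for nm,a,b,X in (('groove_open',None,None,(0,-.046,.0432)),('roller_line',None,None,(0,.008,.0432))):
    A=[d['point'] for d in manip.pinpoint(nm,ps)] if 0 else None
print(tri(ps,(315,203),pt,(247,189)), tri(ps,(307,196),pt,(224,196)))
E
```

```text
top (array([5.438303e+02, 1.527010e+02, 1.951000e-01]), np.float64(361.66))
side (array([5.452271e+02, 1.498875e+02, 1.952000e-01]), np.float64(55.87))
(array([0.55859964, 0.10685941, 0.03772442]), np.float64(0.011912830714101135)) (array([0.5427037 , 0.16190204, 0.03728415]), np.float64(0.013910914442484839))
```

View pics/o2t.png

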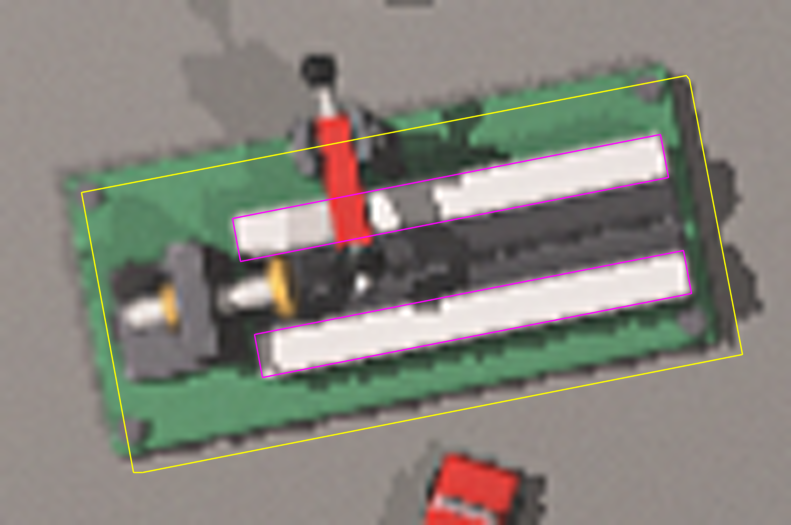

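View pics/o2s.png

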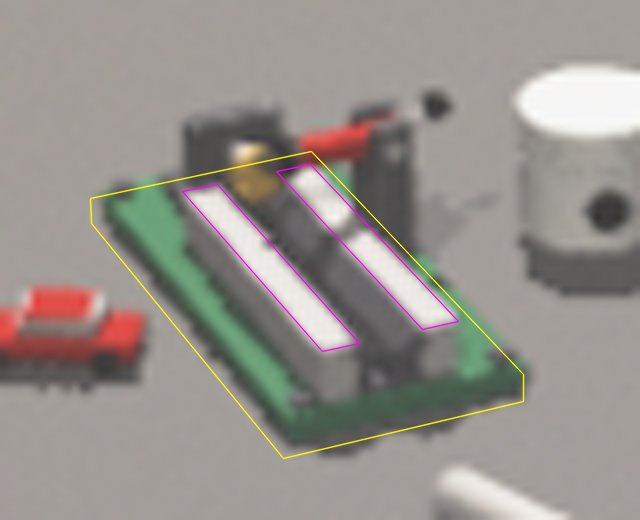

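```bash
cat > pinfit.py <<'E'
from fit2 import *
def pinmask(p,box,lo,thr,fill=True):
    X0,Y0,X1,Y1=box; g=p['img'][Y0:Y1,X0:X1].astype(float); 
    # redness-to-blue: pin is neutral/white, tray is blue
    r=g[...,0]; return np.clip((r-lo)/(thr-lo),0,1)
E
python3 - <<'E'
from pinfit import *
ps,pt=pickle.load(open('p0.pkl','rb'))
bt=(345,174,392,200); bs=(322,242,354,276)
for p,b in((pt,bt),(ps,bs)):
    print(p['img'][b[1]:b[3]:1,b[0]:b[2]:1,0].tolist() if 0 else '')
mt=pinmask(pt,bt,75,140)
ms=pinmask(ps,bs,105,150)
# side: remove background outside tray (top rows) via limit, fill bore
cv2.imwrite('pics/mp.png',np.hstack([cv2.resize((m*255).astype(np.uint8),(360,300),interpolation=0) for m in(mt,ms)]))
P=cylpts(.015,.08); x0=atz(pt,(367.2,186.9),.021); print(x0)
np.savez('pm.npz',mt=mt,ms=ms)
print('top',fit([(pt,mt,bt)],P,(x0[0],x0[1],.17),z=.021))
F=(.5445,.1513,0,.195)
c,s=np.cos(.195),np.sin(.195)
for uv in((214.3,196.0),(211,196)):
    w=atz(pt,uv,.0432)-[.5438,.1527,0]; print('head top fixture xy',c*w[0]+s*w[1],-s*w[0]+c*w[1])
E
```

```text
[ 0.55916204 -0.18406092  0.021     ]
top (array([ 5.610568e+02, -1.857726e+02,  1.420000e-01]), np.float64(38.04))
head top fixture xy -0.001954031945134223 0.03322902967400044
head top fixture xy -0.0004311811781871847 0.04094198787206162
```

View pics/mp.png

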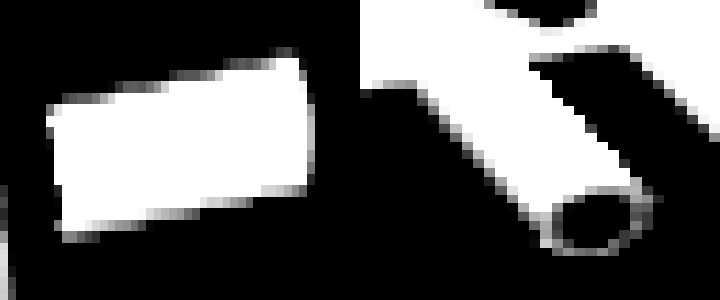

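```bash
cat > pf2.py <<'E'
from pinfit import *
def fitm(views,P,st,z=None,yaw=None):
    # st mm,mm,rad[,mm]
    def f(v):
        zz=(v[3] if z is None else z)/1e3
        Q=place(P,v[0]/1e3,v[1]/1e3,zz,v[2]); return sum((np.abs(hullmask(p,Q,b)-m)*ok).sum() for p,m,b,ok in views)
    b=np.array(st,float); best=None
    for k in range(6):
        sg=1-2*(k%2); n=len(b)
        sim=np.vstack([b]+[b+np.eye(n)[i]*[4,4,.04,4][i]*sg for i in range(n)])
        r=minimize(f,b,method='Nelder-Mead',options=dict(initial_simplex=sim,maxiter=500,xatol=.01,fatol=.005))
        if best is None or r.fun<best.fun: best=r
        b=best.x
    return best.x.round(3),round(best.fun,2)
E
python3 - <<'E'
from pf2 import *
ps,pt=pickle.load(open('p0.pkl','rb'))
bt=(347,176,388,198); bs=(326,247,352,273)
mt=pinmask(pt,bt,75,140); okt=np.ones_like(mt)
g=ps['img'][bs[1]:bs[3],bs[0]:bs[2]].astype(float); r=g[...,0]; B=g[...,2]
ms=np.clip((r-105)/45,0,1)
X,Y=np.meshgrid(np.arange(bs[0],bs[2]),np.arange(bs[1],bs[3]))
oks=np.ones_like(ms)
# ignore top background & right background
oks[(Y<250)]=0; oks[(X>344)&(Y<258)]=0; oks[(X<329)]=0
bore=(np.hypot(X-342.5,Y-266.5)<4); ms[bore]=1
vt=(pt,mt,bt,okt); vs=(ps,ms,bs,oks); P=cylpts(.015,.08)
print('top',fitm([vt],P,[561,-186,.142],z=21))
print('side',fitm([vs],P,[561,-186,.142],z=21))
a=fitm([vt],P,[561,-186,.142],z=21)[0]; b=fitm([vs],P,[561,-186,.142],z=21)[0]
for z in (11,16,21,26,31): print(z,'top',fitm([vt],P,[561,-186,.142],z=z),'side',fitm([vs],P,[561,-186,.142],z=z))
print('both',fitm([vt,vs],P,[561,-186,.142,21]))
it=[(place(P,a[0]/1e3,a[1]/1e3,.021,a[2]),(0,0,255),'hull')]
overlay(pt,bt,10,it,'pt1')
it=[(place(P,b[0]/1e3,b[1]/1e3,.021,b[2]),(0,0,255),'hull')]
overlay(ps,bs,14,it,'ps1')
i1=cv2.imread('pics/pt1.png');i2=cv2.imread('pics/ps1.png'); H=max(i1.shape[0],i2.shape[0])
cv2.imwrite('pics/pp1.png',np.hstack([cv2.copyMakeBorder(i,0,H-i.shape[0],0,0,0) for i in(i1,i2)]))
E
```

```text
top (array([ 5.61328e+02, -1.85889e+02,  1.41000e-01]), np.float64(33.94))
side (array([ 5.63003e+02, -1.82234e+02,  1.46000e-01]), np.float64(26.46))
11 top (array([ 5.62058e+02, -1.87090e+02,  1.32000e-01]), np.float64(28.07)) side (array([ 5.67446e+02, -1.69038e+02,  1.08000e-01]), np.float64(23.68))
16 top (array([ 5.61178e+02, -1.86670e+02,  1.34000e-01]), np.float64(29.94)) side (array([ 5.65905e+02, -1.75587e+02,  1.08000e-01]), np.float64(24.55))
21 top (array([ 5.61328e+02, -1.85889e+02,  1.41000e-01]), np.float64(33.94)) side (array([ 5.63003e+02, -1.82234e+02,  1.46000e-01]), np.float64(26.46))
26 top (array([ 5.60505e+02, -1.84998e+02,  1.26000e-01]), np.float64(36.56)) side (array([ 5.61084e+02, -1.88532e+02,  1.48000e-01]), np.float64(27.96))
31 top (array([ 5.60516e+02, -1.85330e+02,  1.44000e-01]), np.float64(40.04)) side (array([ 5.60153e+02, -1.95753e+02,  1.11000e-01]), np.float64(28.27))
both (array([ 5.61343e+02, -1.85416e+02,  1.36000e-01,  2.31010e+01]), np.float64(64.5))
```

View pics/pp1.png

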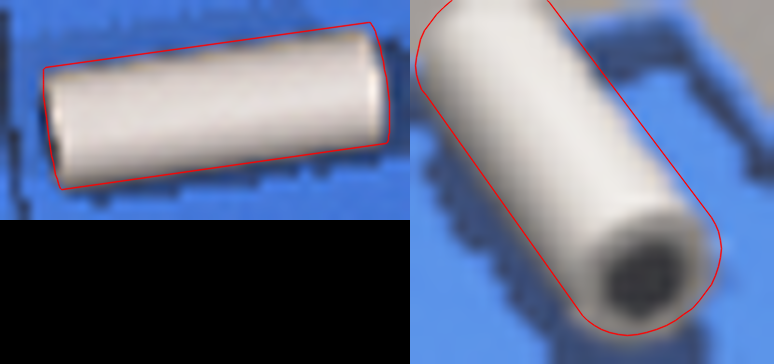

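Emit:
play_rows(
  steps=[
    [[0, 0, 0, 0, 0, 9.87], [0, 0, 0, 0, 0, 9.87], [0, 0, 0, 0, 0, 9.87], [0, 0, 0, 0, 0, 9.87], [0, 0, 0, 0, 0, 9.87], [0, 0, 0, 0, 0, 9.87], [-0.053, 0.014, 0.005, 0, 0, 0], [-0.053, 0.014, 0.005, 0, 0, 0], [-0.053, 0.014, 0.005, 0, 0, 0], [-0.053, 0.014, 0.005, 0, 0, 0]],
  ],
  fingers=0.65,
  squeeze=40,
)

```text
t: 3.35
tcp_pos: [0.3269, 0.3733, 0.2364]
tool_rot: [0.655, 0.755, 0.0, 0.0]
force: [1.1, -0.3, 0.3]
finger_gap: 0.653
```

```bash
cat > pl.py <<'E'
from h import *
from scipy.spatial.transform import Rotation as R
def st():
    s=manip.sense(); A=R.from_quat(s['tool_rot']).as_matrix()
    print('t',round(float(s['t']),2),'pos',s['tcp_pos'].round(4) if hasattr(s['tcp_pos'],'round') else s['tcp_pos'],'yawy',round(float(np.arctan2(A[1,1],A[0,1])),4),'z',A[:,2].round(4),'F',np.round(s['force'],2),'gap',round(float(s['finger_gap']),3),'q',np.round(s['q'],3))
    return s,A
def go(target,yaw=None):
    s,A=st(); d=np.array(target)-s['tcp_pos']; print('tool shift',(A.T@d).round(4))
    if yaw is not None: print('turn z deg',-np.degrees(yaw-np.arctan2(A[1,1],A[0,1])))
E
python3 -c "
from pl import *
print(manip.tips_ahead); go((.5615,-.185,.14),.141)"
```

```text
0.025
t 3.35 pos [0.3269 0.3733 0.2364] yawy 0.142 z [ 1.e-03  5.e-04 -1.e+00] F [ 1.12 -0.27  0.34] gap 0.653 q [ 0.626  0.383  1.773 -0.     0.985  0.484]
tool shift [-0.5859  0.1531  0.0964]
turn z deg 0.058317411140806706
```

Emit:
play_rows(
  steps=[
    [[-0.0586, 0.0153, 0.005, 0, 0, 0], [-0.0586, 0.0153, 0.005, 0, 0, 0], [-0.0586, 0.0153, 0.005, 0, 0, 0], [-0.0586, 0.0153, 0.005, 0, 0, 0], [-0.0586, 0.0153, 0.01, 0, 0, 0], [-0.0586, 0.0153, 0.01, 0, 0, 0], [-0.0586, 0.0153, 0.01, 0, 0, 0], [-0.0586, 0.0153, 0.014, 0, 0, 0], [-0.0586, 0.0153, 0.014, 0, 0, 0], [-0.0586, 0.0153, 0.018, 0, 0, 0]],
  ],
)

```text
t: 4.6
tcp_pos: [0.5611, -0.1856, 0.1404]
tool_rot: [0.656, 0.755, 0.0, 0.001]
force: [0.5, 2.0, -0.1]
finger_gap: 0.651
```

```bash
python3 -c "
from pl import *
go((.5615,-.185,.0395),.141)"
```

```text
t 4.6 pos [ 0.5611 -0.1856  0.1404] yawy 0.1408 z [ 1.4e-03 -5.0e-04 -1.0e+00] F [ 0.52  1.99 -0.14] gap 0.651 q [-0.509  0.634  1.62   0.     0.886 -0.65 ]
tool shift [0.0006 0.0003 0.1009]
turn z deg -0.010536334254784225
```

Emit:
play_rows(
  steps=[
    [[0, 0, 0.02, 0, 0, 0], [0, 0, 0.02, 0, 0, 0], [0, 0, 0.02, 0, 0, 0], [0, 0, 0.015, 0, 0, 0], [0, 0, 0.01, 0, 0, 0], [0, 0, 0.008, 0, 0, 0], [0, 0, 0.006, 0, 0, 0], [0, 0, 0.0015, 0, 0, 0], [0, 0, 0, 0, 0, 0]],
  ],
)

```text
t: 5.72
tcp_pos: [0.5602, -0.1834, 0.0402]
tool_rot: [0.655, 0.755, 0.0, 0.0]
force: [-0.1, -0.2, -0.2]
finger_gap: 0.649
```

```bash
python3 -c "
from ov import *
from pl import *
st()
ps=manip.snapshot('side');pt=manip.snapshot('top')
crop(ps,(280,200,380,290),7,'gs1');crop(pt,(335,150,415,250),6,'gt1')"
```

```text
t 5.72 pos [ 0.5602 -0.1834  0.0402] yawy 0.1415 z [ 4.e-04 -2.e-04 -1.e+00] F [-0.1  -0.24 -0.2 ] gap 0.649 q [-0.506  0.792  1.662 -0.     0.686 -0.647]
```

View pics/gs1.png

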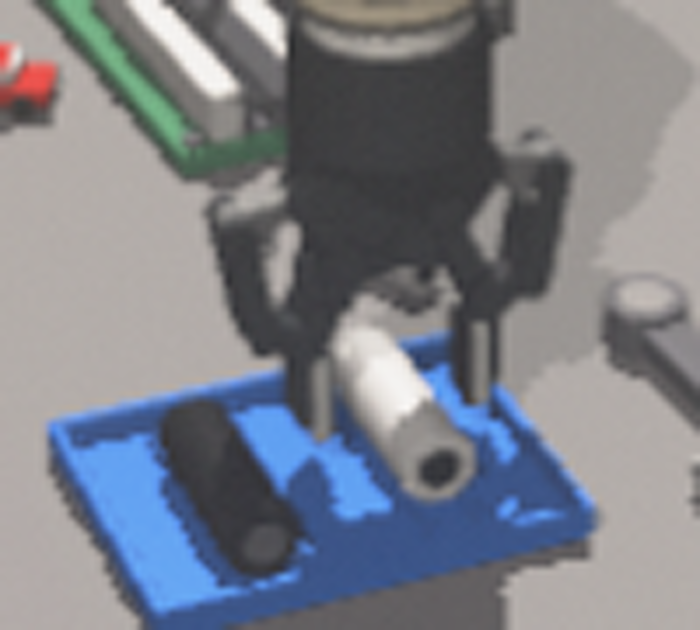

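View pics/gt1.png

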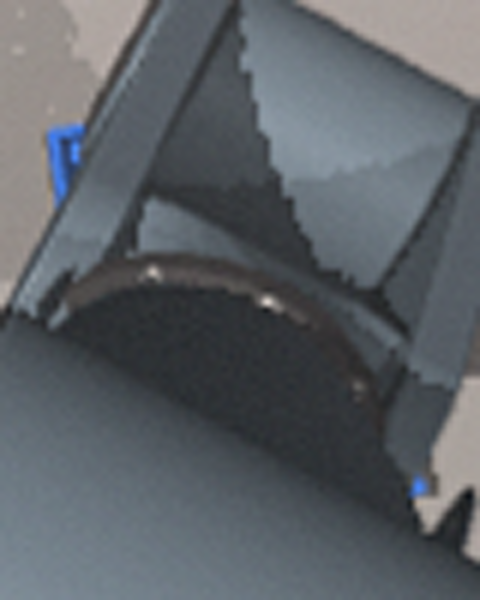

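Emit:
play_rows(
  steps=[
    [[0, 0, 0, 0, 0, 0], [0, 0, 0, 0, 0, 0], [0, 0, 0, 0, 0, 0], [0, 0, 0, 0, 0, 0], [0, 0, 0, 0, 0, 0], [0, 0, 0, 0, 0, 0], [0, 0, 0, 0, 0, 0], [0, 0, 0, 0, 0, 0]],
  ],
  fingers=0,
  squeeze=40,
)

```text
t: 6.82
tcp_pos: [0.5613, -0.1836, 0.0407]
tool_rot: [0.655, 0.755, 0.001, 0.001]
force: [4.2, 1.8, 5.5]
finger_gap: 0.332
```

```bash
python3 -c "
from ov import *
from pl import *
st()
ps=manip.snapshot('side');st()
crop(ps,(280,200,380,290),7,'gs2')"
```

```text
t 6.83 pos [ 0.5613 -0.1836  0.0407] yawy 0.1411 z [ 0.0029 -0.001  -1.    ] F [4.18 1.81 5.46] gap 0.332 q [-5.050e-01  7.920e-01  1.661e+00  1.000e-03  6.860e-01 -6.470e-01]
t 6.88 pos [ 0.5613 -0.1836  0.0407] yawy 0.1412 z [ 0.0028 -0.001  -1.    ] F [3.91 1.87 6.2 ] gap 0.332 q [-5.050e-01  7.920e-01  1.661e+00  1.000e-03  6.860e-01 -6.470e-01]
```

View pics/gs2.png

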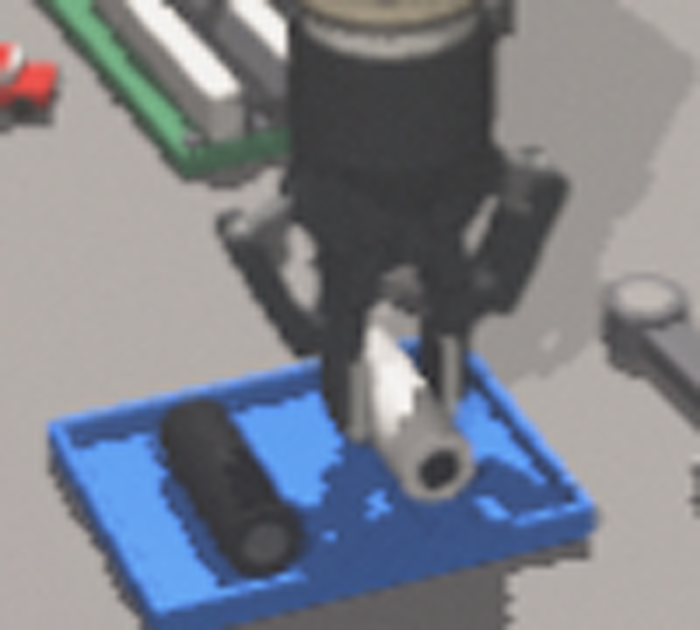

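Emit:
play_rows(
  steps=[
    [[0, 0, -0.003, 0, 0, 0], [0, 0, -0.007, 0, 0, 0], [0, 0, -0.02, 0, 0, 0], [0, 0, -0.025, 0, 0, 0], [0, 0, -0.025, 0, 0, 0], [0.03, 0.0033, 0, 0, 0, 0], [0.04, 0.005, 0, 0, 0, 0], [0.04, 0.005, 0, 0, 0, 0], [0.04, 0.005, 0, 0, 0, 0], [0.04, 0.005, 0, 0, 0, 0]],
  ],
)

```text
t: 8.12
tcp_pos: [0.5547, 0.0091, 0.1195]
tool_rot: [0.655, 0.755, -0.001, -0.001]
force: [0.0, -0.6, -2.3]
finger_gap: 0.335
```

Emit:
play_rows(
  steps=[
    [[0.04, 0.005, 0, 0, 0, 0], [0.035, 0.005, 0, 0, 0, 0], [0.02, 0, 0, 0, 0, 0], [0, 0, 0, 0, 0, -1.5], [0, 0, 0, 0, 0, -1.59], [0, 0, 0, 0, 0, 0], [0, 0, 0, 0, 0, 0]],
  ],
)

```text
t: 9.0
tcp_pos: [0.553, 0.1026, 0.12]
tool_rot: [0.635, 0.772, -0.0, 0.0]
force: [0.4, -0.2, -2.8]
finger_gap: 0.33
```

```bash
python3 -c "
from ov import *
from pl import *
ps=manip.snapshot('side');go((.554,.1032,.075),.195)
pickle.dump(ps,open('p1.pkl','wb'))
crop(ps,(260,140,370,240),7,'gs3')"
```

```text
t 9.05 pos [0.553  0.1027 0.12  ] yawy 0.194 z [ 0.e+00 -1.e-04 -1.e+00] F [-0.02 -0.27 -3.44] gap 0.335 q [-0.015  0.638  1.704 -0.     0.799 -0.209]
tool shift [0.0003 0.0011 0.045 ]
turn z deg -0.05502512872283976
```

View pics/gs3.png

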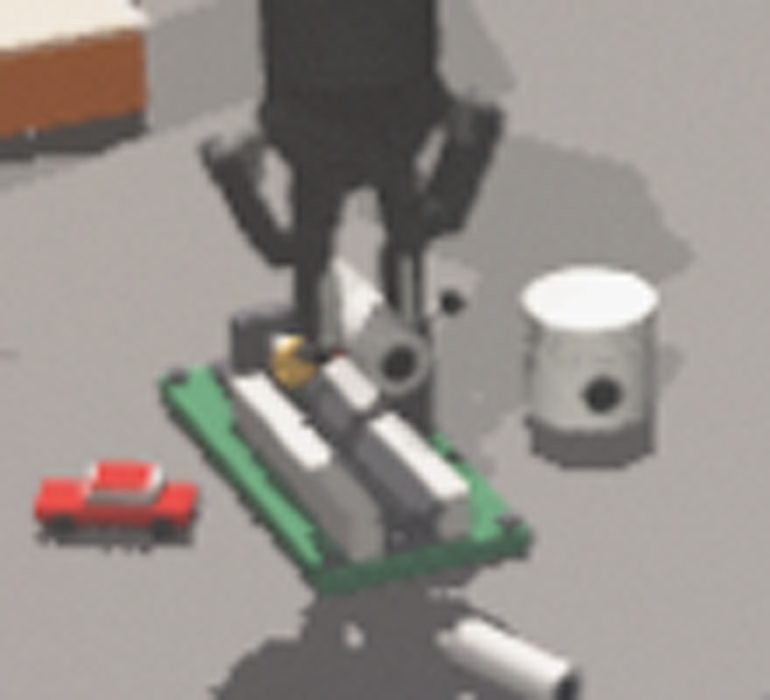

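```bash
python3 -c "
from pf2 import *
ps=pickle.load(open('p1.pkl','rb'))
c,s=np.cos(.195),np.sin(.195)
im=ps['img'][182:203,306:330].astype(int).sum(2)//3
print(im)
ys,xs=np.nonzero(im[4:16,6:17]<75); print('bore',306+6+xs.mean(),182+4+ys.mean())
for uv in ((306+6+xs.mean(),182+4+ys.mean()),):
  for z in (.0985,.1011,.104):
    w=atz(ps,uv,z)-[.5452,.1499,0]; print(z,'fix xy of end',c*w[0]+s*w[1],-s*w[0]+c*w[1])
"
```

```text
[[127 126 151 215 233 238 236 228 179  63  61  98 121  83 118 168 145  75
   67  98 141 152 146 146]
 [121 123 144 211 233 237 227 181 152  90  62  97 122  84 119 175 157  61
   59  70 113 146 146 147]
 [115 123 149 213 228 233 218 138 129 116  90 100 122  88 122 166 142  97
   74 104 137 147 147 147]
 [117 122 146 207 220 216 172 141 136 128 114 111 118  95  98 125 145 147
  132 138 147 147 147 147]
 [116 120 132 186 209 197 144 142 140 135 128 117 109  90  77 117 159 152
  147 145 146 147 147 146]
 [117 121 122 169 178 160 146 143 142 140 142 135 122 100  73 114 152 147
  147 146 147 146 147 147]
 [123 126 115 146 154 140 143 145 148 142 141 139 135 129 109 108 147 146
  146 147 147 146 147 147]
 [104  98 100 123 136 136 140 139 140 129 106  98 107 126 123 117 147 147
  146 147 146 147 146 148]
 [ 72  80  95 106 122 131 137 138 127  97  68  63  70 106 128 126 147 147
  146 147 147 147 147 147]
 [ 66 137 195 178 137 121 130 132 107  67  58  58  59  98 131 123 136 146
  147 147 146 148 148 147]
 [161 220 219 214 183 128 130 129  96  59  59  58  63 100 125 112 131 147
  146 147 145 14
[... 556 characters left out ...]
5  83  74  72  75  73  97 133 147
  146 146 147 147 146 146]
 [101 109 109 104  90  86  94 103 149 198 170  84  72  72  74  96 134 146
  147 146 147 147 146 147]
 [ 88 100 109 102  84  83 124 194 229 231 216 179 113  73  72  92 127 147
  149 147 147 146 148 147]
 [ 88  87  93  90  84  91 119 173 226 238 231 217 184 113  73  83 115 140
  146 147 146 147 147 146]
 [ 83  88  83  82  85  95 111 123 172 225 238 231 217 182 112  90 121 132
  140 148 146 146 154 162]]
bore 317.27272727272725 192.95454545454547
0.0985 fix xy of end -0.0016634787849037769 -0.09744840508540312
0.1011 fix xy of end -0.003635901019261492 -0.10226028316280336
0.104 fix xy of end -0.005835910434506616 -0.10762737794144277
```

```bash
python3 -c "
from pf2 import *
ps=pickle.load(open('p1.pkl','rb'))
c,s=np.cos(.195),np.sin(.195)
for uv in ((316.6,191.6),(317,191.6),(316.6,191.2)):
  for z in (.0985,.1011,.104):
    w=atz(ps,uv,z)-[.5452,.1499,0]; print(uv,z,'fix xy of end',c*w[0]+s*w[1],-s*w[0]+c*w[1])
# expected position of pixel for nominal
F=(.5452,.1499,0,.195)
for x,y in((0,-.09),(-.001,-.09),(0,-.095)): print(x,y,proj(ps,place(np.array([[x,y,.1011]]),*F)))
ps0,_=pickle.load(open('p0.pkl','rb'))
# check grasped pin in side0: bore of pin in tray
im=ps0['img'][258:275,334:352].astype(int).sum(2)//3; print(im)
"
```

```text
(316.6, 191.6) 0.0985 fix xy of end 7.323955042338667e-05 -0.08822757192888216
(316.6, 191.6) 0.1011 fix xy of end -0.0019057921065342084 -0.09307454169721215
(316.6, 191.6) 0.104 fix xy of end -0.0041131735700638584 -0.0984807772080419
(317, 191.6) 0.0985 fix xy of end 0.0011496590310087276 -0.08875583852890975
(317, 191.6) 0.1011 fix xy of end -0.0008334691516186238 -0.09360079787497708
(317, 191.6) 0.104 fix xy of end -0.003045419816857145 -0.09900479099174504
(316.6, 191.2) 0.0985 fix xy of end 0.0011250751058252129 -0.08574871422751566
(316.6, 191.2) 0.1011 fix xy of end -0.0008579595178484119 -0.09060511777550954
(316.6, 191.2) 0.104 fix xy of end -0.003069805828869017 -0.0960218755790412
0 -0.09 [[316.78521866 191.06270223]]
-0.001 -0.09 [[316.47710738 191.12835924]]
0 -0.095 [[317.44108824 191.73303603]]
[[191 209 219 228 233 235 230 223 211 183 152 156 156 157 155 136  82  82]
 [179 198 214 222 230 234 233 229 221 207 181 156 155 155 155 138  85  80]
 [165 185 204 218 225 232 235 232 227 219 194 163 156 156 156 153 146 126]
 [149 171 192 209 220 229 234 235 232 222 206 186 1
[... 299 characters left out ...]
119 139 152 156 156 157]
 [ 84  96 117 135 137 115  73  58  56  58  58  84 117 131 140 152 157 157]
 [ 85  87  99 120 132 112  66  59  56  58  56  93 124 136 141 149 157 157]
 [ 89  86  85 107 130 115  76  59  57  58  77 113 131 144 155 156 157 156]
 [ 89  86  81 113 137 127 114  90  74  99 121 117 127 151 157 158 157 157]
 [131  87  86  93 111 123 127 122 120 126 119  91  94 132 157 157 158 157]
 [154 131  87  84  86  96 100 104 104  99  95  83  86 123 154 157 158 158]
 [157 140  88  85  82  85  87  90  89  88  86  86  86 126 156 154 157 158]
 [157 140  88  88  87  83  86  88  88  88  88  87  85 105 144 158 157 158]
 [157 156 131  87  87  86  84  86  83  87  87  87 123 131 104 132 151 157]]
```

Emit:
play_rows(
  steps=[
    [[0.001, 0.001, 0.012, 0, 0, 0], [0.001, 0, 0.015, 0, 0, 0], [0, 0, 0.012, 0, 0, 0], [0, 0, 0.008, 0, 0, 0], [0, 0, 0.004, 0, 0, 0], [0, 0, 0.002, 0, 0, 0], [0, 0, 0, 0, 0, 0], [0, 0, 0, 0, 0, 0]],
  ],
)

```text
t: 10.05
tcp_pos: [0.5537, 0.1057, 0.0674]
tool_rot: [0.635, 0.773, 0.0, 0.0]
force: [0.0, -0.3, -1.7]
finger_gap: 0.333
```

```bash
python3 -c "
from ov import *
from pl import *
ps=manip.snapshot('side');st()
pickle.dump(ps,open('p2.pkl','wb'))
crop(ps,(260,140,370,240),7,'gs4')"
```

```text
t 10.1 pos [0.5537 0.1057 0.0674] yawy 0.1953 z [ 9.e-04 -0.e+00 -1.e+00] F [ 0.62  0.35 -2.23] gap 0.33 q [-0.01   0.727  1.724  0.     0.69  -0.205]
```

View pics/gs4.png

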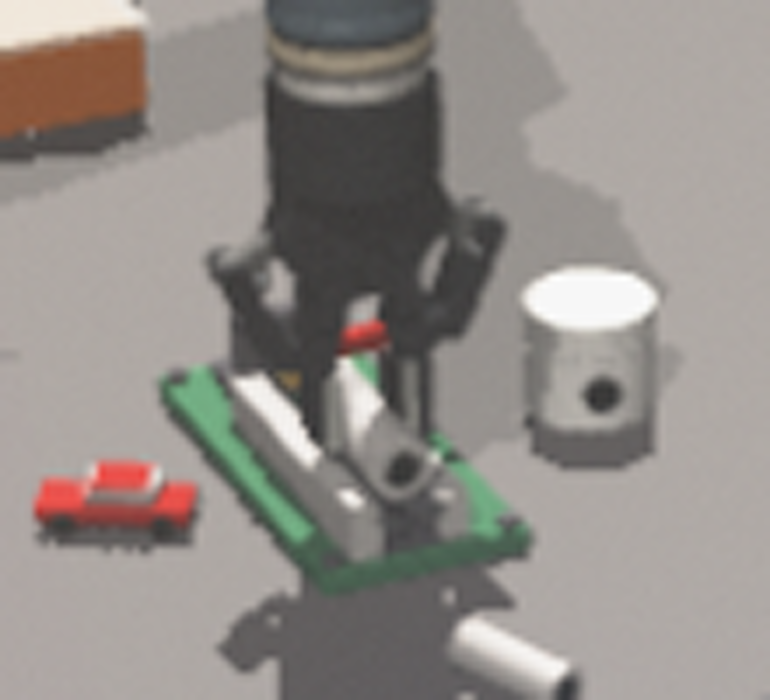

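```bash
python3 -c "
from pf2 import *
ps=pickle.load(open('p2.pkl','rb'))
im=ps['img'][198:216,306:330].astype(int).sum(2)//3
sub=im[4:14,6:17]; w=np.clip(85-sub,0,30); Y,X=np.mgrid[202:212,312:323]
print(im[2:16,4:20]); u=(w*X).sum()/w.sum(),(w*Y).sum()/w.sum(); print(u)
c,s=np.cos(.195),np.sin(.195)
w=atz(ps,u,.0486)-[.5452,.1499,0]; print('fix xy of end',c*w[0]+s*w[1],-s*w[0]+c*w[1])
"
```

```text
[[212 224 209 143 140 131 121 109 121 114  68  90 126 146 147 147]
 [194 199 168 144 142 136 131 121 117 106  70  83 115 139 146 147]
 [175 175 143 144 143 139 139 139 128 111  82  90 120 132 139 146]
 [155 159 141 143 145 143 137 140 136 130 114  92 106 126 136 146]
 [135 145 138 142 144 137 127 104 108 128 131 144 153 113 100 124]
 [112 130 133 137 137 122  89  66  72  91 120 173 188  96  76  98]
 [ 85 111 131 137 131 106  61  59  60  73 111 143 146 125 124 128]
 [ 84  91 121 138 126  86  59  59  58  81 119 127 105 122 138 137]
 [113  81 104 133 123  82  56  58  68 103 124 113 111 131 136 138]
 [131 111  85 113 133 117  94  90 110 118 104 106 127 136 135 134]
 [206 131 108  83 110 127 131 123 113  98  80 110 158 180 167 135]
 [234 205 126  99  79  92  99  94  89  82  84  95 122 147 148 134]
 [187 171 134 121  89  68  68  71  81  84  84  81  85 107 130 135]
 [130 136 132 125  97  74  72  68  76  79  82  80  91 116 132 134]]
(np.float64(317.12080536912754), np.float64(206.90268456375838))
fix xy of end -0.0012312513998102258 -0.09183051856334147
```

Emit:
play_rows(
  steps=[
    [[0.002, 0.0005, 0.001, 0, 0, 0], [0, 0, 0.001, 0, 0, 0], [0, 0, 0.001, 0, 0, 0], [0, 0, 0.0005, 0, 0, 0], [0, 0, 0.0005, 0, 0, 0], [0, 0, 0, 0, 0, 0]],
  ],
)

```text
t: 10.85
tcp_pos: [0.5535, 0.1077, 0.063]
tool_rot: [0.635, 0.773, -0.0, -0.0]
force: [-0.1, -0.1, -2.8]
finger_gap: 0.336
```

Emit:
play_rows(
  steps=[
    [[0, 0, 0.0005, 0, 0, 0], [0, 0, 0.0005, 0, 0, 0], [0, 0, 0, 0, 0, 0]],
  ],
)

```text
t: 11.22
tcp_pos: [0.5535, 0.1078, 0.0623]
tool_rot: [0.635, 0.773, 0.0, 0.0]
force: [-0.7, 0.1, 0.7]
finger_gap: 0.333
```

Emit:
play_rows(
  steps=[
    [[0, 0, 0.0004, 0, 0, 0], [0, 0, 0.0003, 0, 0, 0], [0, 0, 0, 0, 0, 0]],
  ],
)

```text
t: 11.6
tcp_pos: [0.5536, 0.1078, 0.0623]
tool_rot: [0.635, 0.773, 0.0, 0.0]
force: [-3.4, -1.4, 7.9]
finger_gap: 0.332
```

```bash
python3 -c "
from ov import *
from pl import *
ps=manip.snapshot('side');st()
crop(ps,(260,140,370,240),7,'gs5')"
```

```text
t 11.65 pos [0.5536 0.1078 0.0623] yawy 0.1954 z [ 4.e-04 -0.e+00 -1.e+00] F [-1.68  0.58  7.11] gap 0.332 q [-0.006  0.736  1.724 -0.     0.681 -0.201]
```

View pics/gs5.png

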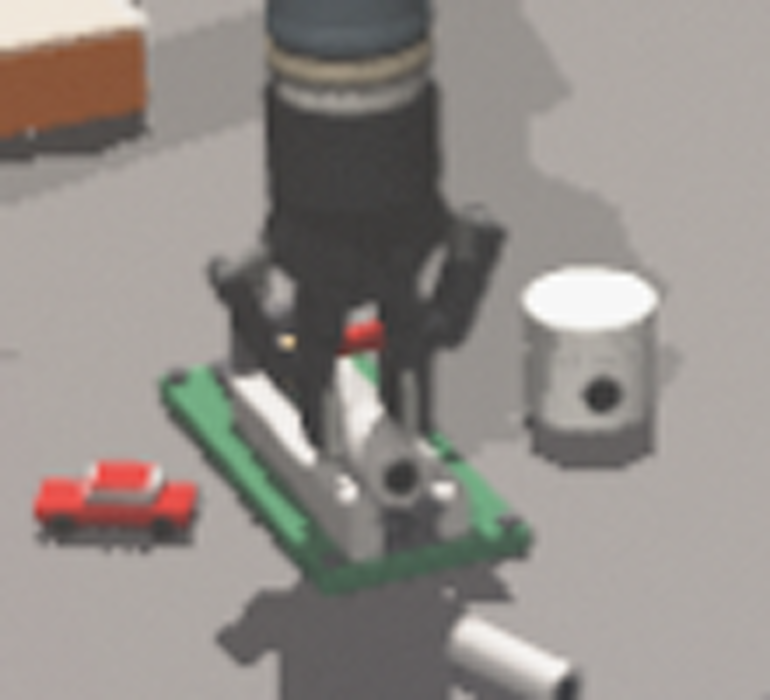

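Emit:
play_rows(
  steps=[
    [[0, 0, -0.0003, 0, 0, 0], [0, 0, 0, 0, 0, 0]],
  ],
)

```text
t: 11.9
tcp_pos: [0.5536, 0.1078, 0.0623]
tool_rot: [0.635, 0.773, 0.0, 0.0]
force: [-1.8, -0.2, 6.1]
finger_gap: 0.336
```

Emit:
play_rows(
  steps=[
    [[0, 0, 0, 0, 0, 0], [0, 0, 0, 0, 0, 0], [0, 0, 0, 0, 0, 0], [0, 0, 0, 0, 0, 0], [0, 0, 0, 0, 0, 0], [0, 0, 0, 0, 0, 0]],
  ],
  fingers=0.55,
)

```text
t: 12.65
tcp_pos: [0.5536, 0.1078, 0.0616]
tool_rot: [0.635, 0.773, -0.0, 0.0]
force: [0.0, 0.1, 0.3]
finger_gap: 0.552
```

Emit:
play_rows(
  steps=[
    [[0, 0, -0.005, 0, 0, 0], [0, 0, -0.015, 0, 0, 0], [0, 0, -0.02, 0, 0, 0], [-0.03, 0, -0.02, 0, 0, 0], [-0.04, 0, 0, 0, 0, 0], [-0.04, 0, 0, 0, 0, 0], [-0.03, 0, 0, 0, 0, 0], [0, 0, 0, 0, 0, 0]],
  ],
)

```text
t: 13.65
tcp_pos: [0.5819, -0.0318, 0.1229]
tool_rot: [0.636, 0.772, 0.001, 0.001]
force: [0.2, 0.8, -0.3]
finger_gap: 0.55
```

```bash
python3 -c "
from ov import *
from pl import *
ps=manip.snapshot('side');pt=manip.snapshot('top');st()
pickle.dump((ps,pt),open('p3.pkl','wb'))
crop(ps,(260,140,370,240),5,'a');crop(pt,(172,155,285,230),5,'b')
a=cv2.imread('pics/a.png');b=cv2.imread('pics/b.png');b=cv2.resize(b,(550,365));cv2.imwrite('pics/a6.png',a);cv2.imwrite('pics/b6.png',b)"
```

```text
t 13.75 pos [ 0.5805 -0.0294  0.1223] yawy 0.1946 z [ 2.e-04  4.e-04 -1.e+00] F [-0.16  1.31  0.76] gap 0.549 q [-2.430e-01  6.520e-01  1.655e+00  1.000e-03  8.350e-01 -4.380e-01]
```

View pics/a6.png

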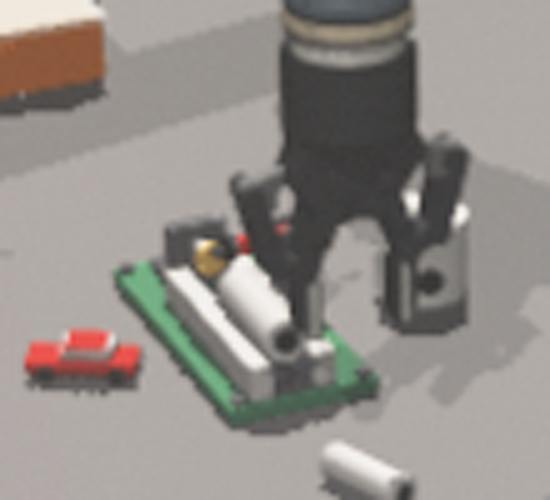

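View pics/b6.png

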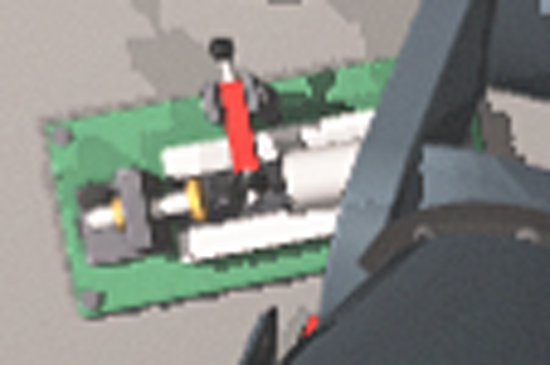

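Emit:
play_rows(
  steps=[
    [[0.02, 0, 0, 0, 0, 0], [0.03, -0.0006, 0, 0, 0, 0], [0.022, 0, 0, 0, 0, 0], [0, 0, 0.015, 0, 0, 0], [0, 0, 0.02, 0, 0, 0], [0, 0, 0.015, 0, 0, 0], [0, 0, 0.008, 0, 0, 0], [0, 0, 0, 0, 0, 0], [0, 0, 0, 0, 0, 0]],
  ],
  fingers=0,
)

```text
t: 14.88
tcp_pos: [0.5666, 0.0407, 0.0639]
tool_rot: [0.635, 0.773, 0.0, 0.0]
force: [-0.7, 0.4, 0.5]
finger_gap: -0.003
```

```bash
python3 -c "
from ov import *
from pl import *
ps=manip.snapshot('side');pt=manip.snapshot('top');s,A=st()
c,sn=np.cos(.195),np.sin(.195)
w=s['tcp_pos']-np.array([.5445,.1513,0]); print('tcp in fixture',c*w[0]+sn*w[1],-sn*w[0]+c*w[1])
pickle.dump((ps,pt),open('p4.pkl','wb'))
crop(ps,(260,140,370,240),7,'a7');crop(pt,(172,155,285,230),7,'b7')
q=pickle.load(open('p3.pkl','rb'))[1]
for uv in ((230.1,192.),(214.3,196)):
    w=atz(q,uv,.0432)-[.5438,.1527,0]; print('fixture xy',c*w[0]+sn*w[1],-sn*w[0]+c*w[1])
"
```

```text
t 14.97 pos [0.5666 0.0408 0.0642] yawy 0.1952 z [ 1.3e-03 -2.0e-04 -1.0e+00] F [-0.56  0.51  0.39] gap -0.001 q [-0.125  0.735  1.714 -0.     0.691 -0.32 ]
tcp in fixture 0.00029634573210998716 -0.11270390198414422
fixture xy 0.0001864628245003639 -0.005514115976861903
fixture xy -0.001954031945134223 0.03322902967400044
```

View pics/a7.png

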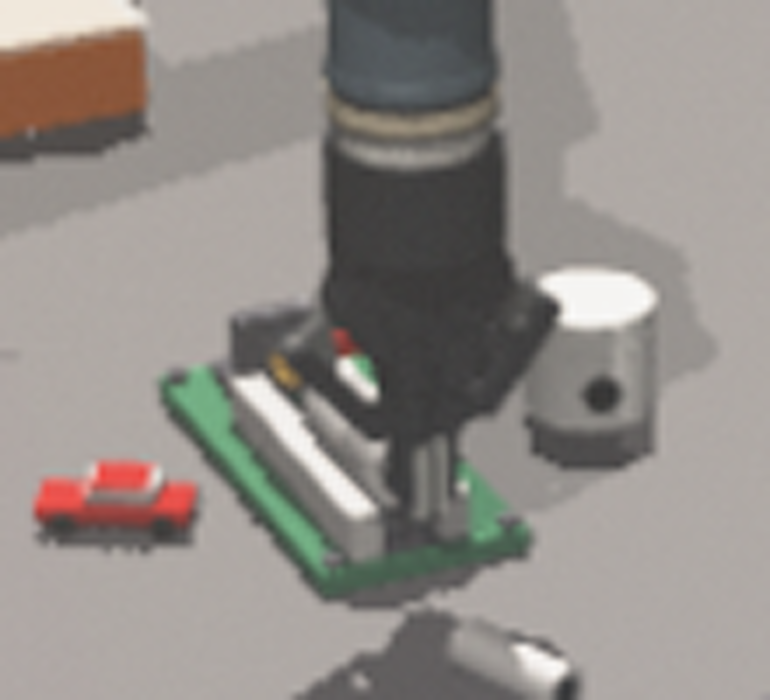

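View pics/b7.png

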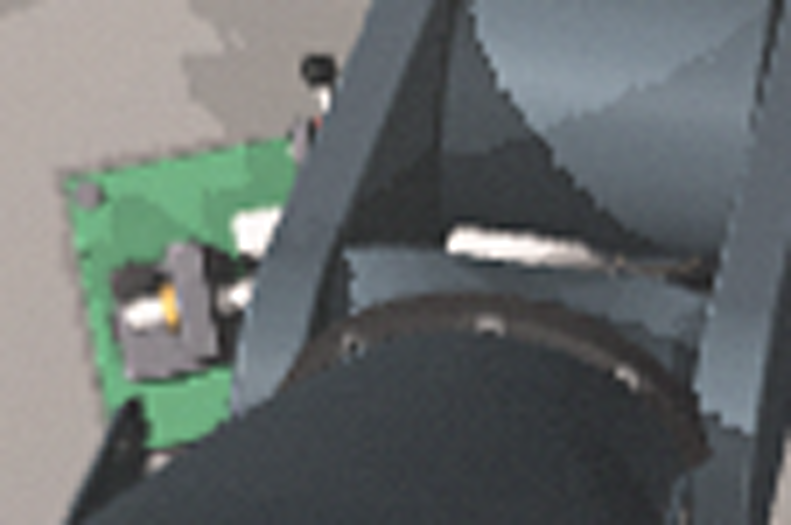

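Emit:
play_rows(
  steps=[
    [[0.003, 0, 0, 0, 0, 0], [0.003, 0, 0, 0, 0, 0], [0.002, 0, 0, 0, 0, 0], [0.001, 0, 0, 0, 0, 0], [0.001, 0, 0, 0, 0, 0], [0.001, 0, 0, 0, 0, 0], [0.001, 0, 0, 0, 0, 0], [0.001, 0, 0, 0, 0, 0]],
  ],
)

```text
t: 15.98
tcp_pos: [0.5636, 0.0537, 0.0636]
tool_rot: [0.635, 0.773, -0.0, -0.0]
force: [-0.3, 0.1, -0.5]
finger_gap: 0.005
```

Emit:
play_rows(
  steps=[
    [[0.001, 0, 0, 0, 0, 0], [0.001, 0, 0, 0, 0, 0], [0.001, 0, 0, 0, 0, 0], [0.001, 0, 0, 0, 0, 0]],
  ],
)

```text
t: 16.48
tcp_pos: [0.5629, 0.0576, 0.0636]
tool_rot: [0.635, 0.773, -0.0, 0.0]
force: [0.8, -1.9, 0.1]
finger_gap: -0.002
```

Emit:
play_rows(
  steps=[
    [[0.001, 0, 0, 0, 0, 0], [0.001, 0, 0, 0, 0, 0], [0.001, 0, 0, 0, 0, 0], [0.001, 0, 0, 0, 0, 0]],
  ],
)

```text
t: 16.98
tcp_pos: [0.5621, 0.0616, 0.0636]
tool_rot: [0.635, 0.773, 0.0, 0.0]
force: [-0.1, -0.5, -0.1]
finger_gap: 0.0
```

Emit:
play_rows(
  steps=[
    [[0.001, 0, 0, 0, 0, 0], [0.001, 0, 0, 0, 0, 0], [0.001, 0, 0, 0, 0, 0], [0.001, 0, 0, 0, 0, 0]],
  ],
)

```text
t: 17.48
tcp_pos: [0.5616, 0.0646, 0.0637]
tool_rot: [0.634, 0.773, -0.0, 0.001]
force: [-0.4, -7.0, 0.7]
finger_gap: 0.003
```

Emit:
play_rows(
  steps=[
    [[0.001, 0, 0, 0, 0, 0], [0.001, 0, 0, 0, 0, 0], [0.001, 0, 0, 0, 0, 0], [0.001, 0, 0, 0, 0, 0]],
  ],
)

```text
t: 17.98
tcp_pos: [0.5608, 0.0689, 0.0638]
tool_rot: [0.635, 0.773, -0.0, 0.0]
force: [0.3, -3.9, 1.4]
finger_gap: 0.002
```

Emit:
play_rows(
  steps=[
    [[0.001, 0, 0, 0, 0, 0], [0.001, 0, 0, 0, 0, 0], [0.001, 0, 0, 0, 0, 0], [0.001, 0, 0, 0, 0, 0], [0.001, 0, 0, 0, 0, 0], [0.001, 0, 0, 0, 0, 0], [0.001, 0, 0, 0, 0, 0], [0.001, 0, 0, 0, 0, 0]],
  ],
)

```text
t: 18.98
tcp_pos: [0.559, 0.0773, 0.0636]
tool_rot: [0.635, 0.773, -0.0, -0.0]
force: [0.8, -2.4, -0.4]
finger_gap: 0.0
```

Emit:
play_rows(
  steps=[
    [[0.001, 0, 0, 0, 0, 0], [0.001, 0, 0, 0, 0, 0], [0.001, 0, 0, 0, 0, 0], [0.001, 0, 0, 0, 0, 0], [0.001, 0, 0, 0, 0, 0], [0.001, 0, 0, 0, 0, 0], [0.001, 0, 0, 0, 0, 0]],
  ],
)

```text
t: 19.85
tcp_pos: [0.5575, 0.0842, 0.0636]
tool_rot: [0.635, 0.773, -0.0, -0.0]
force: [-0.6, -3.5, -0.1]
finger_gap: -0.0
```

```bash
python3 -c "
from ov import *
from pl import *
ps=manip.snapshot('side');s,A=st()
c,sn=np.cos(.195),np.sin(.195)
w=s['tcp_pos']-np.array([.5445,.1513,0]); print('tcp in fixture',c*w[0]+sn*w[1],-sn*w[0]+c*w[1], 'push',-(s['force']@A[:,0]))
crop(ps,(260,150,350,225),8,'a8')
"
```

```text
t 19.9 pos [0.5575 0.0843 0.0636] yawy 0.1953 z [-2.e-04  1.e-04 -1.e+00] F [ 0.42 -2.92 -1.27] gap 0.003 q [-0.048  0.734  1.724  0.     0.684 -0.244]
tcp in fixture -0.000248884117387509 -0.0682408224425419 push 2.95170241904999
```

View pics/a8.png

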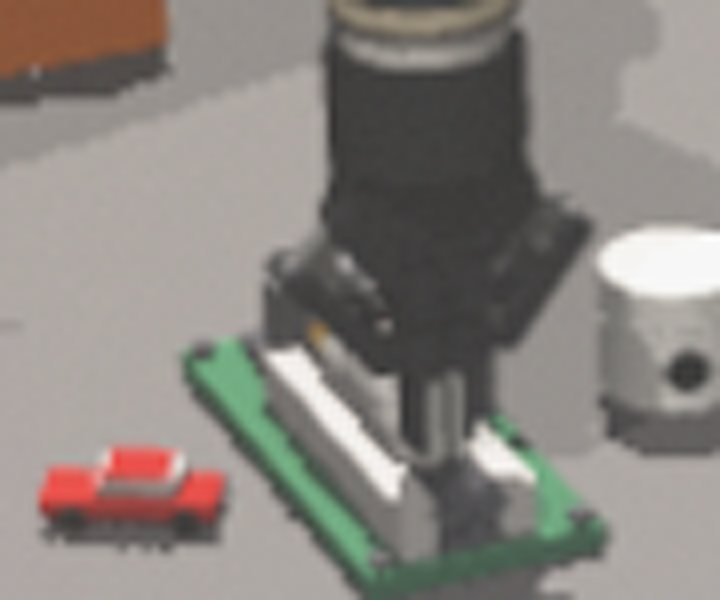

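Emit:
play_rows(
  steps=[
    [[0.001, 0, 0, 0, 0, 0], [0.001, 0, 0, 0, 0, 0], [0.001, 0, 0, 0, 0, 0], [0.001, 0, 0, 0, 0, 0], [0.0005, 0, 0, 0, 0, 0], [0.0005, 0, 0, 0, 0, 0], [0.0005, 0, 0, 0, 0, 0], [0, 0, 0, 0, 0, 0]],
  ],
)

```text
t: 20.9
tcp_pos: [0.5565, 0.0896, 0.0636]
tool_rot: [0.635, 0.773, -0.0, -0.0]
force: [0.3, -2.5, -0.3]
finger_gap: -0.004
```

```bash
python3 -c "
from ov import *
ps,pt=pickle.load(open('p0.pkl','rb'))
im=pt['img'][188:206,204:222].astype(int)
print((im[...,0]-im[...,2]))
F=(.5438,.1527,0,.1951)
# project disc 22mm dia front at y candidates
for y in (.03,.033,.036):
    print(y,proj(pt,place(np.array([[-.011,y,.0432],[0,y,.0542],[.011,y,.0432]]),*F)).round(1).tolist())
"
```

```text
[[-14   1  11  10  11  11  11  10  11  14  14  16  14  16  12  34 176 167]
 [-15  -1  11  10  10  11  11  10  10  14  14  14  14  14   8   8 168 145]
 [-11  -8  11  16  17  14  14  12  15   8   6   8   4  -2  -1   3  81   3]
 [  0  -9   2  10  10   5  11  46  20   3   1   3   0   1   2   2  -3  -3]
 [  3  -3  -2   3   0   7  51 121  63  20  -3   1   2   3   1   1   3   1]
 [  2   0  -3   2   1  14  80 141  80  32   1   1   2   3   3   3   3   3]
 [  2   0   0   4   8  16  92 144  94  30  11   0   1   3   2   3   0   1]
 [  4   6  13  14  14  19  79 142 116  31  16   0   2   4   3   2   4   4]
 [  8  15  15  10   9   8  43 147 141  27  21   0   1   3   2   0   1   0]
 [ 11  13   9  15  16  13  19 135 142  46  25   1   2   2   1   2   0   3]
 [  9  11  14  13  10   8   9  69 129  81  33   0   1   1   2   2   3   0]
 [  9   5   2   5   2   0   6  48  96  81  23   0   0   4   1   3   3   3]
 [  2   1   4  -1   0   2  -1   1  32  27  11   1   2   5   9  10  11  12]
 [  1   3   3  -1   0   2   3   3   5   6  10  11  11  11  16  11  12  11]
 [  4   1   3  -2   2   5   7  12  15  18  11   9  10  10  10  11  11  11]
 [  5   5   3   0   1   7  10  12  12  12  10  10   8  11  10   9  12  11]
 [  1   4   1   1   0  10   9  11  12  12  10  10  11  10  10  12  10  10]
 [  2   3   4   2  -1   9   9  11  11  11  11  10  10   9  10  11  10  12]]
0.03 [[216.3, 199.4], [214.5, 194.6], [214.6, 190.4]]
0.033 [[215.1, 199.7], [213.3, 194.9], [213.4, 190.7]]
0.036 [[213.8, 199.9], [212.0, 195.1], [212.2, 190.9]]
```

Emit:
play_rows(
  steps=[
    [[0.0006, 0, 0, 0, 0, 0], [0.0006, 0, 0, 0, 0, 0], [0.0006, 0, 0, 0, 0, 0], [0, 0, 0, 0, 0, 0]],
  ],
)

```text
t: 21.4
tcp_pos: [0.5561, 0.0914, 0.0636]
tool_rot: [0.635, 0.773, -0.0, -0.0]
force: [0.4, -3.0, -0.9]
finger_gap: 0.0
```

Emit:
play_rows(
  steps=[
    [[0.0005, 0, 0, 0, 0, 0], [0.0005, 0, 0, 0, 0, 0], [0, 0, 0, 0, 0, 0]],
  ],
)

```text
t: 21.78
tcp_pos: [0.556, 0.0923, 0.0636]
tool_rot: [0.635, 0.773, -0.0, -0.0]
force: [-0.5, -2.4, -1.1]
finger_gap: -0.002
```

Emit:
play_rows(
  steps=[
    [[0.0004, 0, 0, 0, 0, 0], [0.0004, 0, 0, 0, 0, 0], [0, 0, 0, 0, 0, 0]],
  ],
)

```text
t: 22.15
tcp_pos: [0.5558, 0.0931, 0.0636]
tool_rot: [0.635, 0.773, -0.0, -0.0]
force: [-0.1, -2.4, -1.1]
finger_gap: 0.0
```

Emit:
play_rows(
  steps=[
    [[0.0004, 0, 0, 0, 0, 0], [0.0004, 0, 0, 0, 0, 0], [0, 0, 0, 0, 0, 0]],
  ],
)

```text
t: 22.52
tcp_pos: [0.5557, 0.0939, 0.0636]
tool_rot: [0.635, 0.773, -0.0, -0.0]
force: [-0.6, -2.9, -0.8]
finger_gap: -0.001
```

Emit:
play_rows(
  steps=[
    [[0.0004, 0, 0, 0, 0, 0], [0.0004, 0, 0, 0, 0, 0], [0, 0, 0, 0, 0, 0]],
  ],
)

```text
t: 22.9
tcp_pos: [0.5555, 0.0946, 0.0636]
tool_rot: [0.635, 0.773, 0.0, -0.0]
force: [-0.8, -2.2, -1.0]
finger_gap: -0.002
```

Emit:
play_rows(
  steps=[
    [[0.0003, 0, 0, 0, 0, 0], [0.0003, 0, 0, 0, 0, 0], [0, 0, 0, 0, 0, 0]],
  ],
)

```text
t: 23.28
tcp_pos: [0.5554, 0.0952, 0.0636]
tool_rot: [0.635, 0.773, -0.0, -0.0]
force: [0.1, -3.2, -1.4]
finger_gap: -0.001
```

Emit:
play_rows(
  steps=[
    [[0.0003, 0, 0, 0, 0, 0], [0.0003, 0, 0, 0, 0, 0], [0, 0, 0, 0, 0, 0]],
  ],
)

```text
t: 23.65
tcp_pos: [0.5553, 0.0958, 0.0636]
tool_rot: [0.635, 0.773, -0.0, -0.0]
force: [-0.7, -2.2, -0.3]
finger_gap: -0.003
```

Emit:
play_rows(
  steps=[
    [[0.0003, 0, 0, 0, 0, 0], [0.0003, 0, 0, 0, 0, 0], [0, 0, 0, 0, 0, 0]],
  ],
)

```text
t: 24.02
tcp_pos: [0.5552, 0.0964, 0.0636]
tool_rot: [0.635, 0.773, -0.0, -0.0]
force: [-0.3, -3.0, -1.2]
finger_gap: -0.002
```

```bash
python3 -c "
from ov import *
from pl import *
ps=manip.snapshot('side');pt=manip.snapshot('top');s,A=st()
crop(ps,(280,165,330,205),12,'a9');crop(pt,(180,170,250,222),9,'b9')
"
```

```text
t 24.12 pos [0.5552 0.0964 0.0636] yawy 0.1953 z [-1.e-04  1.e-04 -1.e+00] F [-0.17 -2.72 -1.08] gap 0.003 q [-0.026  0.733  1.725  0.     0.684 -0.222]
```

View pics/a9.png

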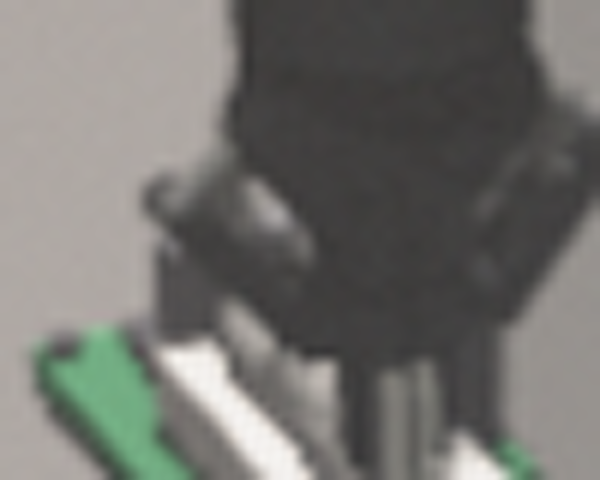

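View pics/b9.png

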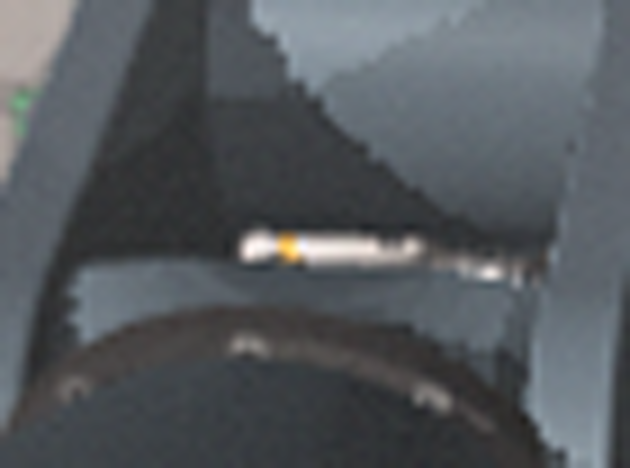

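Emit:
play_rows(
  steps=[
    [[0.0003, 0, 0, 0, 0, 0], [0.0003, 0, 0, 0, 0, 0], [0, 0, 0, 0, 0, 0]],
  ],
)

```text
t: 24.5
tcp_pos: [0.555, 0.097, 0.0636]
tool_rot: [0.635, 0.773, -0.0, -0.0]
force: [0.7, -3.2, -1.5]
finger_gap: -0.004
```

Emit:
play_rows(
  steps=[
    [[0.0003, 0, 0, 0, 0, 0], [0.0003, 0, 0, 0, 0, 0], [0, 0, 0, 0, 0, 0]],
  ],
)

```text
t: 24.88
tcp_pos: [0.5551, 0.0971, 0.0636]
tool_rot: [0.635, 0.773, -0.0, 0.0]
force: [-0.6, -5.2, -1.4]
finger_gap: 0.003
```

Emit:
play_rows(
  steps=[
    [[0.0003, 0, 0, 0, 0, 0], [0.0002, 0, 0, 0, 0, 0], [0, 0, 0, 0, 0, 0], [0, 0, 0, 0, 0, 0]],
  ],
)

```text
t: 25.38
tcp_pos: [0.5551, 0.0971, 0.0636]
tool_rot: [0.635, 0.773, -0.0, 0.001]
force: [-0.2, -7.2, -0.8]
finger_gap: 0.001
```

```bash
python3 -c "
from pl import *
for i in range(3):
    s,A=st(); print(-(s['force']@A[:,0])); manip.snapshot('top')"
```

```text
t 25.38 pos [0.5551 0.0971 0.0636] yawy 0.1959 z [ 3.0e-04 -1.3e-03 -1.0e+00] F [-0.2  -7.17 -0.75] gap 0.001 q [-0.024  0.733  1.725 -0.002  0.683 -0.219]
6.99598135340244
t 25.43 pos [0.5551 0.0971 0.0636] yawy 0.1959 z [ 2.0e-04 -1.3e-03 -1.0e+00] F [ 0.03 -7.77 -1.62] gap -0.002 q [-0.024  0.733  1.725 -0.002  0.683 -0.219]
7.625317717774008
t 25.48 pos [0.5551 0.0971 0.0636] yawy 0.1959 z [ 2.0e-04 -1.3e-03 -1.0e+00] F [-0.47 -7.32 -1.55] gap 0.0 q [-0.024  0.733  1.725 -0.002  0.683 -0.219]
7.088035692703518
```

Emit:
play_rows(
  steps=[
    [[0.0002, 0, 0, 0, 0, 0], [0, 0, 0, 0, 0, 0], [0, 0, 0, 0, 0, 0], [0, 0, 0, 0, 0, 0], [0, 0, 0, 0, 0, 0]],
  ],
)

```text
t: 26.15
tcp_pos: [0.5551, 0.0971, 0.0636]
tool_rot: [0.635, 0.773, -0.001, 0.001]
force: [-0.3, -7.5, -0.3]
finger_gap: -0.0
```

```bash
python3 -c "
from pl import *
for i in range(3):
    s,A=st(); print(-(s['force']@A[:,0])); manip.snapshot('top')"
```

```text
t 26.15 pos [0.5551 0.0971 0.0636] yawy 0.1961 z [ 3.0e-04 -1.6e-03 -1.0e+00] F [-0.27 -7.49 -0.35] gap -0.0 q [-0.024  0.733  1.725 -0.002  0.683 -0.218]
7.294404852900918
t 26.2 pos [0.5551 0.0971 0.0636] yawy 0.196 z [ 3.0e-04 -1.6e-03 -1.0e+00] F [-0.27 -7.79 -0.51] gap -0.003 q [-0.024  0.733  1.725 -0.002  0.683 -0.218]
7.589316850470866
t 26.25 pos [0.5551 0.0971 0.0636] yawy 0.1961 z [ 3.0e-04 -1.6e-03 -1.0e+00] F [-0.26 -6.77 -0.49] gap -0.003 q [-0.024  0.733  1.725 -0.002  0.683 -0.218]
6.59357302862411
```

Emit:
play_rows(
  steps=[
    [[0.0002, 0, 0, 0, 0, 0], [0.0001, 0, 0, 0, 0, 0], [0, 0, 0, 0, 0, 0], [0, 0, 0, 0, 0, 0], [0, 0, 0, 0, 0, 0], [0, 0, 0, 0, 0, 0]],
  ],
)

```text
t: 27.05
tcp_pos: [0.5551, 0.0971, 0.0637]
tool_rot: [0.634, 0.773, -0.001, 0.001]
force: [-0.2, -8.2, -2.4]
finger_gap: -0.005
```

```bash
python3 -c "
from pl import *
for i in range(3):
    s,A=st(); print(-(s['force']@A[:,0])); manip.snapshot('top')"
```

```text
t 27.05 pos [0.5551 0.0971 0.0637] yawy 0.1962 z [ 3.e-04 -2.e-03 -1.e+00] F [-0.21 -8.23 -2.4 ] gap -0.005 q [-0.024  0.733  1.725 -0.003  0.683 -0.218]
8.027529997525626
t 27.1 pos [0.5551 0.0971 0.0636] yawy 0.1963 z [ 3.e-04 -2.e-03 -1.e+00] F [-0.69 -8.9  -1.49] gap 0.002 q [-0.024  0.733  1.725 -0.003  0.683 -0.218]
8.592556556306869
t 27.15 pos [0.5551 0.0971 0.0636] yawy 0.1962 z [ 3.0e-04 -1.9e-03 -1.0e+00] F [-0.43 -9.17 -1.67] gap -0.0 q [-0.024  0.733  1.725 -0.003  0.683 -0.218]
8.909876506673319
```

Emit:
play_rows(
  steps=[
    [[-0.0005, 0, 0, 0, 0, 0], [-0.0005, 0, 0, 0, 0, 0], [-0.002, 0, 0, 0, 0, 0], [-0.01, 0, 0, 0, 0, 0], [-0.03, 0, 0, 0, 0, 0], [-0.03, 0, -0.03, 0, 0, 0], [-0.03, 0, -0.04, 0, 0, 0], [-0.06, -0.03, -0.02, 0, 0, 0], [-0.06, -0.03, 0, 0, 0, 0], [-0.06, -0.03, 0, 0, 0, 0]],
  ],
)

```text
t: 28.45
tcp_pos: [0.5257, -0.1827, 0.1522]
tool_rot: [0.635, 0.773, 0.0, 0.001]
force: [1.7, -1.0, -1.3]
finger_gap: 0.004
```

Emit:
play_rows(
  steps=[
    [[-0.055, -0.02, 0, 0, 0, 0], [-0.055, -0.02, 0, 0, 0, 0], [-0.05, -0.01, 0, 0, 0, 0], [0, 0, 0, 0, 0, 0], [0, 0, 0, 0, 0, 0]],
  ],
)

```text
t: 29.08
tcp_pos: [0.5072, -0.3469, 0.1512]
tool_rot: [0.635, 0.772, 0.0, -0.001]
force: [0.2, -0.5, 0.7]
finger_gap: -0.004
```

Run:
```python
from fit2 import *
from pl import *
ps=manip.snapshot('side');pt=manip.snapshot('top');st()
pickle.dump((ps,pt),open('p9.pkl','wb'))
F=(.5438,.1527,0,.1951)
cy=cylpts(.015,.08)+[0,-.0065,.0432]
crop(pt,(172,155,285,230),7,'bA');crop(ps,(270,170,350,235),8,'aA');save(pt,'topA')
```

```text
t 29.18 pos [ 0.5075 -0.3457  0.1513] yawy 0.1966 z [-9.0e-04  1.5e-03 -1.0e+00] F [-0.07  0.78 -0.55] gap 0.0 q [-7.80e-01  6.44e-01  1.55e+00  1.00e-03  9.49e-01 -9.77e-01]
```

View pics/bA.png

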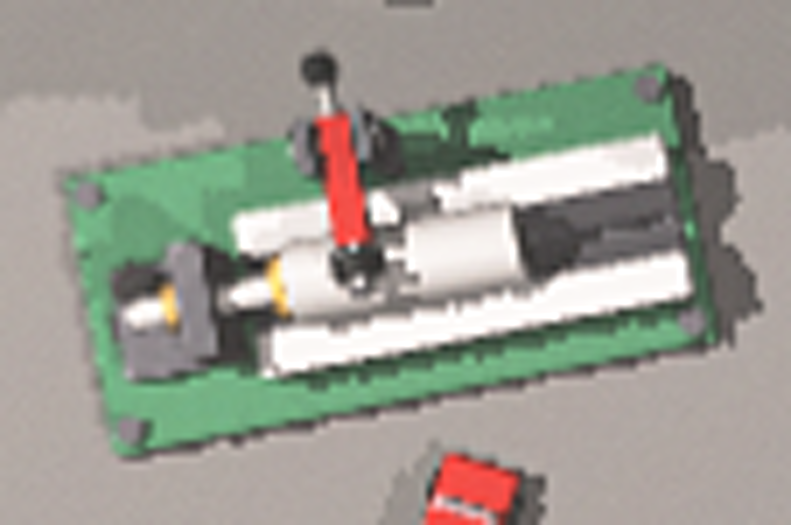

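View pics/aA.png

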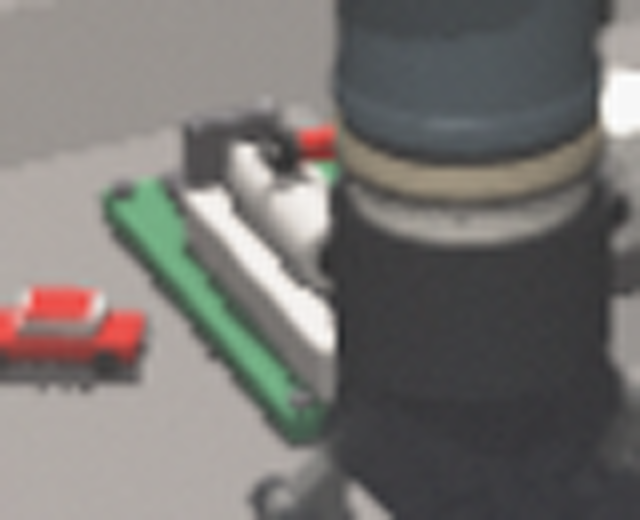

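View pics/topA.png

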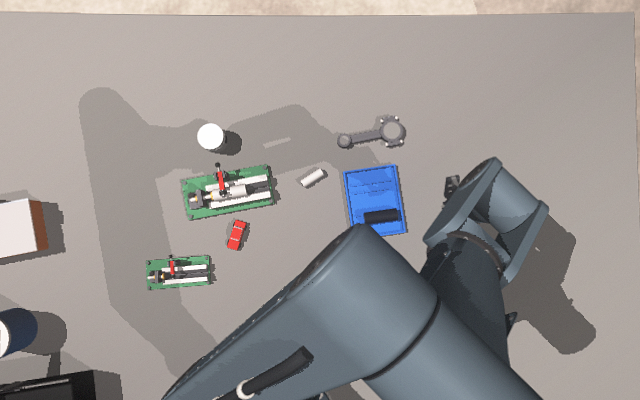

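Run:
```python
from h import *
import pickle
a=pickle.load(open('p0.pkl','rb'))[1]['img'];b=pickle.load(open('p9.pkl','rb'))[1]['img']
g=lambda i:cv2.cvtColor(i,cv2.COLOR_RGB2GRAY).astype(np.float32)
for n,(x0,y0,x1,y1) in dict(bracket=(187,188,204,212),plate=(184,160,276,220),dark=(362,207,398,228),car=(230,218,248,250)).items():
    A=g(a)[y0:y1,x0:x1];B=g(b)[y0:y1,x0:x1]; 
    w=np.eye(2,3,dtype=np.float32)
    try: cc,w=cv2.findTransformECC(A,B,w,cv2.MOTION_TRANSLATION,(3,200,1e-5)); print(n,'shift px',w[:,2].round(3),round(cc,3))
    except Exception as e: print(n,'ecc fail')
manip.sign_off()
```

```text
bracket shift px [0.001 0.007] 0.998
plate shift px [0.238 0.089] 0.752
dark shift px [0.263 0.007] 0.902
car shift px [-0.013  0.027] 0.995
the job is handed in; nothing more can be done
```

I took the bright pin from the tray, laid it in the open end of the V-groove and released it. I then pushed it with the closed fingertips under the roller until it met the brass head. I handed the job in at about 29 s of the 69 s allowed; no verdict was reported.

- **Laying it in:** the pin touched down at the tool height expected for a pin on both flanks, with up to about 10 N between pin and groove (limit 40 N).
- **Pressing home:** I saw a bump of about 7 N at the roller, then a drag of about 2.7 N. At the end I held a push of about 8.5 N for more than half a second. That leaves about 5 to 6 N on the stop, which is above the 3 N needed and below the 8 N at which it slips. The force on the stop is worked out from push minus drag; I had no direct reading of it.
- **Bracket:** the tool did not move forward while I pressed. The bracket's image shift before and after was 0.01 px or less, under 0.1 mm.
- **Final pictures:** the top view shows the pin against the brass head, under the roller and straight in the groove. The arm was clear of everything when I handed in.
- **Bystanders:** the toy car showed no shift, and the black pin showed 0.26 px, about 0.6 mm. The piston and connecting rod I compared only by eye, and they looked unmoved.

**Checks that disagreed or were incomplete:**
- The two cameras differed by 2 to 4 mm on the fixture and pin positions. I used values between the two views.
- The head stood about 2 mm farther along than the picture suggested, so I found it by contact.
- In the last side picture the arm hid part of the pin, so the final seating rests on the top view and the force readings.

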